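Pry a press-fit bearing cover off its seat evenly, then put the wedge on its V-groove rest

ROBOT

A 6-joint arm with a two-finger parallel gripper is mounted at the origin on a cart in front of the work surface, level with it; the furniture and walls round the work are solid. World frame = base frame: x ahead of the robot, y to its left, z up, the work surface at z = 0. Lengths are in m, angles in rad, forces in N, time in s.
With the tool pointing down it reaches from about 0.4 to 0.825 m from the base axis. Payload 7 kg.
Tool frame: the origin (TCP) lies on the centre line of the jaws, within the pads' length; the fingertips stand 22 mm ahead of it and the grasp point (between the pads) lies 3 mm ahead of it; z points along the fingers, y is the direction in which the jaws open and shut (so a half turn about z gives the same grasp; the last joint's range is limited). The gripper opens to 85 mm and grips with 20 to 120 N. Pads are 22 mm wide; open, the fingers measure 114 mm over their backs; the gripper's body (76 mm by 85 mm) begins 54 mm behind the grasp point. The pads swing forward as they close: fully open they stand 13 mm farther back than shut.
Start: joints at [1.44, 0.359, 0.012, 0, -1.224, -0.288], TCP at [0.275, 0.617, 0.253] pointing down, gripper open.
Joint ranges: [-3.07, 3.07], [-1.43, 2.12], [-1.02, 1.25], [-3.03, 1.67], [-3.05, -0], [-3.03, 3.03]. Speed limits (rad/s): [2.39, 2.39, 3.01, 3.14, 3.14, 3.14].

INTERFACE

Orientations are given as a unit quaternion [x, y, z, w].
In Python, from bench import sensors, eyes, job gives the robot as it stands.
- The arm moves only by the tool play_rows, never from a script. Its argument "steps" is a list of rows, each an object of numbers: "dx", "dy", "dz": the shift along the tool's x, y, z in mm; "spin": the turn about the tool's z in degrees; "gripper": the finger opening in mm, from 0 to 85.4. A call has 1 to 20 rows; each row shifts and turns the pose as measured when the row begins, along the tool's axes as they then stand; what a row does not reach is not made up. A row lasts 1/8 s, in which the tool goes at most 62.5 mm and 10.7 degrees, less where a joint would pass 70% of its speed; a pose out of reach is approached as far as the arm can. A call with a gripper value outside its range is refused whole. The fingers move at their own pace and stop on an object; "grip_force" is the grip in N (left out, the last holds). Time passes only in rows, so rows that do not move let the fingers close. It gives the time, the measured TCP pose, the force and the opening at its end, in the units of the state.
- sensors.get_obs(): the state, without advancing time (a new reading comes with each control period).
- eyes.camera(name): name is "side" or "top" or "wrist"; returns the picture (400x640x3 uint8, blue, green, red); there is no depth.
- eyes.camera_params(name): a dict with "camera_matrix" (3x3 intrinsics, pixels), "pose" (4x4, takes a point from camera to world coordinates). Camera axes: x right, y down, z forward; pixel columns grow to the right and rows downward; lengths in m; the calibration is good to about 2 mm. The wrist camera is an equidistant fisheye: a pixel r from the principal point sees the ray r / f radians off the axis. A picture is of the moment at which its call begins: read the wrist's pose just before it. camera_params takes no time and is no camera call; for the wrist camera it gives the pose at the moment of the call.
- job.close_job(): hands the job in, once; it reports no verdict.
The state is a dict: "time_s": time; "joints": joint angles; "qvel": joint speeds; "joint_torque": joint torques, N m; "position": TCP position; "eef_rot": TCP orientation; "ft_force": force on the tool from outside, world axes, zero at the start; "torque": the same for the moment, N m; "grip_width": finger opening in m.
Only numpy, scipy, OpenCV 4.12 (cv2) and the standard library are available. Lean on these libraries where they do the work, as an engineer would, in place of code of your own. Each camera call takes 0.05 s, during which the arm holds its last target. There are 200 camera calls.

TASK

The cover is pressed tight onto the low metal bearing housing. Take the double-ended pry wedge and work its blades into the two pry slots on opposite sides of the seam in turn, never letting one side stand more than about 3 mm higher than the other, until both sides stand at least 4 mm off the seat and the cover is level to within about 2 mm; lift it with the wedge only, not with the fingers. Then lay the wedge across the V-groove rest so that its round handle is cradled in both grooves, and leave the timer, marker and gel tube where they are.

Things in the scene. Friction and masses are not known exactly. Their poses are not given: they have to be found in the camera images.
- housing: Fixed aluminium bearing housing. Origin: centre of its underside; z up. Foot 104 (x) x 120 (y) x 8 mm; on it a block 84 (x) x 120 (y) mm whose flat upper face is 28 mm above the origin. 4 mm seat pads on that face carry the cover. Beyond the cover's edges (y = +-45 mm) the face is an open ledge out to y = +-60 mm, level with the slot floors: the wedge's sole can slide in on it along y.
- cover: Grey press-fit cover, 80 (x) x 90 (y) x 13 mm with a 7 mm high round boss on top; axes parallel to the housing's when seated. Origin: same point as lip_left. It can only rise: each y side rises alone, about the other side's lip, against about 4 N at the lip, and stays where it was lifted to (up to 8.8 mm). A blade pushed in at one side lifts only that side.
- lip_left (a point): Middle of the underside of the cover's +y edge, 42 mm from the cover's centre; the lip is rounded with 3 mm radius (outermost 45 mm from the centre), so a ramp touches it about here. How far this point is above point seat_left is the lift of the left side.
- lip_right (a point): The same for the cover's -y edge; its height above seat_right is the lift of the right side.
- seat_left (a point): Where lip_left is when the cover is fully seated (fixed, at y = +42, z = 32 mm in the housing's frame). Below it is the left pry slot: centred at x = 0, 34 mm wide (x), 4 mm high (its floor is the block face, 28 mm above the underside), running from the cover's +y edge inward to y = +10 mm.
- seat_right (a point): Where lip_right is when the cover is fully seated (fixed, at y = -42, z = 32 mm in the housing's frame). Below it is the right pry slot, the mirror image of the left one, running from the cover's -y edge inward to y = -10 mm.
- wedge: Double-ended pry wedge, 144 mm long (y), 0.12 kg, ends alike. Origin: middle of its flat underside; lies z up. Black round handle, 20 mm diameter, y = -38 to 38 mm, axis 10 mm above the underside. Each end: smooth steel blade 22 mm wide (x), 38 to 72 mm from the middle, flat sole level with the underside, straight ramp on top: 2.5 mm thick at the tip, 12 mm at the handle (0.28 mm per mm).
- wedge_mid (a point): Middle of the wedge's handle axis, 10 mm above its underside.
- rest: Fixed grey V-groove rest, base plate 60 x 66 x 8 mm. Origin: centre of its underside. Two Y-shaped posts, 10 mm thick, stand at y = -25 and +25 mm (40 mm free between them), each with a 90 degree V open upward, about 46 mm across its tips and 51 mm tall; the grooves run along the rest's y axis.
- rest_mid (a point): Where wedge_mid is when the handle lies in both grooves and midway: 46 mm above the rest's underside. Handle lies along the rest's y axis, either way round. About 8 mm of play along y before a blade meets a post.
- timer: Bystander: small white timer, 66 x 66 x 18 mm; origin at the centre of its underside.
- marker: Bystander: marker pen, 17 x 135 x 16 mm, lying; origin at the centre of its underside.
- gel_tube: Bystander: flat squeeze tube of gel with a screw cap, 40 x 136 x 27 mm, lying; origin at the centre of its underside.

How it is judged:
By the outcome, as a careful person would: the job done as asked, in the order asked, and still so for the second after the job is handed in, with the robot touching nothing.
It also fails if it takes over 61 s, if anything falls off the work surface, if the arm or the gripper's body presses on something with over 40 N, if the wrist force passes 120 N, or if a joint passes its speed limit or range.

## Working session

There is one attempt and no reset: what is moved stays moved. The work goes in short steps, Python scripts to look and compute and a tool call to move; the robot and the scene stay as the last step left them, time stands still between calls to the robot, and variables do not carry over. Pictures are saved under pics/ and viewed, about 8 in all and at most 12, crops included, and the job is handed in when it is done.

Besides the shell and the picture viewer there is one more tool, called by a JSON object that holds its "name" and its "arguments". play_rows: Moves the arm, as the interface text tells. Its arguments: {"type":"object","properties":{"steps":{"type":"array","items":{"type":"object","properties":{"dx":{"type":"number"},"dy":{"type":"number"},"dz":{"type":"number"},"spin":{"type":"number"},"gripper":{"type":"number"}}}},"grip_force":{"type":"number"}},"required":["steps"]}

```bash
mkdir -p pics; ls
python3 - <<'E'
from bench import sensors, eyes
import cv2, numpy as np
np.set_printoptions(precision=4,suppress=True)
print(sensors.get_obs())
for n in ("top","side","wrist"):
    p=eyes.camera_params(n); print(n,np.array(p["camera_matrix"]),np.array(p["pose"]))
    cv2.imwrite(f"pics/{n}0.png",eyes.camera(n))
E
```

```text
pics
{'time_s': 0.0, 'joints': array([ 1.4401,  0.3594,  0.0111, -0.0004, -1.2241, -0.2881]), 'qvel': array([-0.0008,  0.0005, -0.0004,  0.0004,  0.0019,  0.0006]), 'joint_torque': array([  0.0012, -58.3321,  29.3426,   6.9368,  -0.0058,   0.    ]), 'position': array([0.2743, 0.6163, 0.2524]), 'eef_rot': array([ 0.9781, -0.2079, -0.0001,  0.0008]), 'ft_force': array([-0.5887,  0.2201, -1.0484]), 'torque': array([ 0.0036, -0.0292,  0.0145]), 'grip_width': 0.08578444695661251}
top [[392.2106   0.     323.7054]
 [  0.     392.2106 200.5165]
 [  0.       0.       1.    ]] [[-0.0113 -0.993   0.1175  0.5138]
 [-0.9999  0.0104 -0.0082 -0.2891]
 [ 0.007  -0.1176 -0.993   0.8961]
 [ 0.      0.      0.      1.    ]]
side [[433.8172   0.     322.5978]
 [  0.     433.8172 208.0579]
 [  0.       0.       1.    ]] [[ 0.9998 -0.0176  0.002   0.5971]
 [-0.0128 -0.6456  0.7636 -0.9667]
 [-0.0121 -0.7635 -0.6457  0.6592]
 [ 0.      0.      0.      1.    ]]
wrist [[309.7069   0.     320.1226]
 [  0.     309.7069 202.826 ]
 [  0.       0.       1.    ]] [[-0.4073 -0.8779 -0.252   0.3376]
 [-0.9133  0.3919  0.1108  0.5879]
 [ 0.0015  0.2753 -0.9614  0.3731]
 [ 0.      0.      0.      1.    ]]
```

View pics/top0.png

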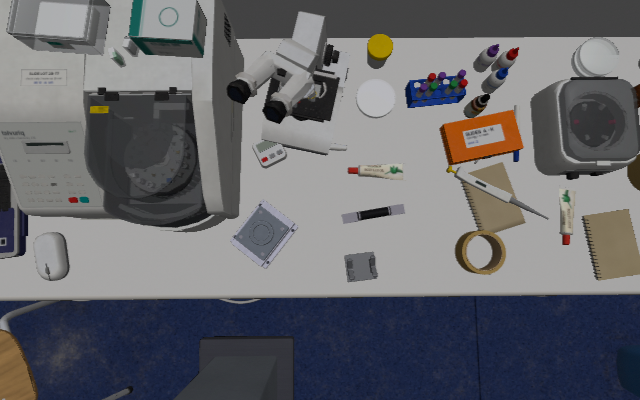

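View pics/side0.png

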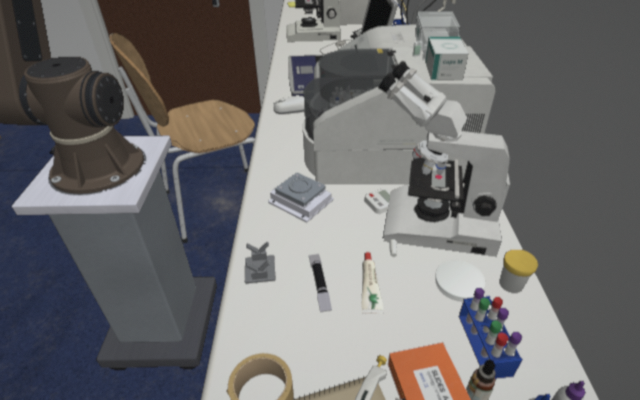

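Top picture: housing at about (265,234), wedge at (373,213) lying nearly along image x, rest at (360,266), gel tube (375,171), timer (270,153). Side picture: housing (300,195), wedge (320,282), rest (260,265). I'll enlarge both for measurement.

```bash
cat > h.py <<'E'
import numpy as np, cv2
from bench import sensors, eyes
np.set_printoptions(precision=4,suppress=True)
def ray(n,uv,P=None):
    p=P or eyes.camera_params(n); K=np.array(p["camera_matrix"]); T=np.array(p["pose"])
    d=(np.array(uv,float)-K[:2,2])/[K[0,0],K[1,1]]
    if n=="wrist":
        r=np.linalg.norm(d); d=np.r_[d/max(r,1e-9)*np.sin(r),np.cos(r)]
    else: d=np.r_[d,1]
    return T[:3,3],T[:3,:3]@d
def at(n,uv,z,P=None):
    c,d=ray(n,uv,P); return c+d*(z-c[2])/d[2]
def proj(n,X,P=None):
    p=P or eyes.camera_params(n); K=np.array(p["camera_matrix"]); T=np.array(p["pose"])
    q=(np.atleast_2d(X)-T[:3,3])@T[:3,:3]
    if n=="wrist":
        rho=np.linalg.norm(q[:,:2],axis=1); d=q[:,:2]/rho[:,None]*np.arctan2(rho,q[:,2])[:,None]
    else: d=q[:,:2]/q[:,2:]
    return d*[K[0,0],K[1,1]]+K[:2,2]
E
python3 - <<'E'
import cv2,numpy as np
a=cv2.imread('pics/top0.png')[190:290,222:412]
a=cv2.resize(a,None,fx=4.2,fy=4.2,interpolation=cv2.INTER_CUBIC)
cv2.imwrite('pics/c0.png',a[:, :800])
E
```

```text
(no output)
```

View pics/c0.png

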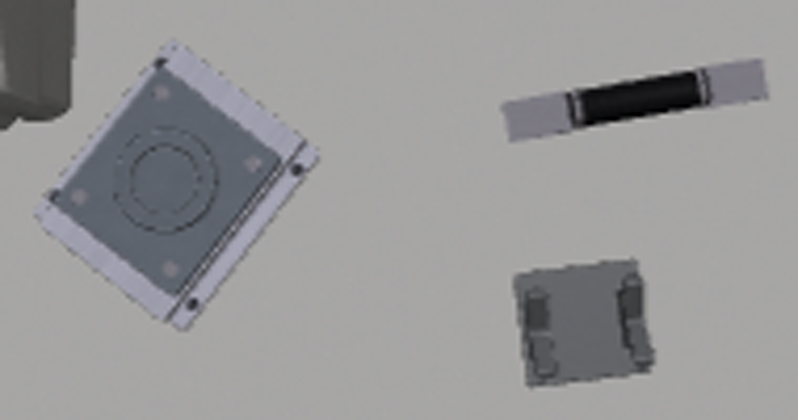

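Run:
```python
from h import *
f=lambda u,v:(u/4.2+222,v/4.2+190)
c=np.array([at("top",f(*p),.045)[:2] for p in [(165,65),(280,157),(175,294),(62,200)]])
print("cover",c*1000,c.mean(0)); d=(c[0]+c[1]-c[2]-c[3]); print(np.degrees(np.arctan2(d[1],d[0])),np.linalg.norm(d)/2, np.linalg.norm(c[1]-c[0]))
a=at("top",f(507,121),.003);b=at("top",f(766,79),.003);print("wedge",(a+b)/2,np.degrees(np.arctan2(*(b-a)[1::-1])),np.linalg.norm(b-a))
print(at("top",f(574,108),.01),at("top",f(706,87),.01))
r=np.array([at("top",f(*p),.008)[:2] for p in [(514,272),(636,260),(652,371),(530,386)]]);print("rest",r,r.mean(0)); d=r[1]+r[2]-r[0]-r[3];print(np.degrees(np.arctan2(d[1],d[0])),np.linalg.norm(d)/2,np.linalg.norm(r[0]-r[3]))
```

```text
cover [[ 605.0855 -160.0436]
 [ 556.7423 -219.6393]
 [ 487.4599 -166.0095]
 [ 535.9048 -107.7058]] [ 0.5463 -0.1633]
-37.42728428191645 0.08717963889285339 0.07673802022262324
wedge [ 0.5877 -0.4103  0.003 ] -81.40841328353447 0.14328948277084974
[ 0.5832 -0.3753  0.01  ] [ 0.5938 -0.447   0.01  ]
rest [[ 0.4959 -0.3415]
 [ 0.5015 -0.4069]
 [ 0.4429 -0.4139]
 [ 0.4359 -0.349 ]] [ 0.469  -0.3778]
-84.45045069457814 0.0654830374186998 0.0604202474240302
```

```bash
cat >> h.py <<'E'
def state():
    o=sensors.get_obs(); x,y,z,w=o["eef_rot"]
    yaw=np.degrees(np.arctan2(2*(x*y+w*z),1-2*(y*y+z*z)))
    tilt=np.degrees(np.arccos(-(1-2*(x*x+y*y))))
    return o,np.array(o["position"])*1000,yaw,tilt
def plan(wps,step=50,st=None):
    """wps: list of (x,y,z mm,yaw deg); prints rows"""
    if st is None: _,p,yaw,_=state()
    else: p,yaw=np.array(st[:3],float),st[3]
    for w in wps:
        d=np.array(w[:3])-p; dy=(w[3]-yaw+180)%360-180
        n=int(max(np.ceil(np.linalg.norm(d)/step),np.ceil(abs(dy)/10),1))
        for i in range(n):
            t=np.radians(yaw); e=d/n
            print('{"dx":%.1f,"dy":%.1f,"dz":%.1f,"spin":%.1f},'%(np.cos(t)*e[0]+np.sin(t)*e[1],np.sin(t)*e[0]-np.cos(t)*e[1],-e[2],-dy/n),end="")
            yaw+=dy/n
        print(); p=np.array(w[:3],float)
def show():
    o,p,yaw,t=state(); print("t",round(o["time_s"],2),"p",p,"yaw",round(yaw,2),"tilt",round(t,2),"w",round(o["grip_width"]*1000,1),"F",o["ft_force"],"T",o["torque"],"j",o["joints"])
E
python3 - <<'E'
from h import *
show()
plan([(380,400,330,-45),(410,0,330,-70),(440,-200,330,-81.4),(540,-410,230,-81.4)])
E
```

```text
t 0.15 p [274.3952 616.3512 252.5896] yaw -24.0 tilt 0.07 w 85.5 F [ 0.2099 -0.1246  0.446 ] T [-0.0414  0.0021 -0.03  ] j [ 1.4401  0.3592  0.0113 -0.0002 -1.2241 -0.2882]
{"dx":30.7,"dy":25.8,"dz":-12.9,"spin":3.5},{"dx":32.3,"dy":23.9,"dz":-12.9,"spin":3.5},{"dx":33.7,"dy":21.8,"dz":-12.9,"spin":3.5},{"dx":34.9,"dy":19.7,"dz":-12.9,"spin":3.5},{"dx":36.1,"dy":17.6,"dz":-12.9,"spin":3.5},{"dx":37.1,"dy":15.3,"dz":-12.9,"spin":3.5},
{"dx":33.8,"dy":29.1,"dz":-0.0,"spin":2.8},{"dx":35.2,"dy":27.4,"dz":-0.0,"spin":2.8},{"dx":36.4,"dy":25.7,"dz":-0.0,"spin":2.8},{"dx":37.6,"dy":23.9,"dz":-0.0,"spin":2.8},{"dx":38.8,"dy":22.0,"dz":-0.0,"spin":2.8},{"dx":39.8,"dy":20.1,"dz":-0.0,"spin":2.8},{"dx":40.7,"dy":18.2,"dz":-0.0,"spin":2.8},{"dx":41.5,"dy":16.2,"dz":-0.0,"spin":2.8},{"dx":42.3,"dy":14.1,"dz":-0.0,"spin":2.8},
{"dx":39.6,"dy":8.0,"dz":-0.0,"spin":2.3},{"dx":39.9,"dy":6.5,"dz":-0.0,"spin":2.3},{"dx":40.2,"dy":4.9,"dz":-0.0,"spin":2.3},{"dx":40.3,"dy":3.3,"dz":-0.0,"spin":2.3},{"dx":40.4,"dy":1.7,"dz":-0.0,"spin":2.3},
{"dx":37.1,"dy":-11.2,"dz":16.7,"spin":-0.0},{"dx":37.1,"dy":-11.2,"dz":16.7,"spin":-0.0},{"dx":37.1,"dy":-11.2,"dz":16.7,"spin":-0.0},{"dx":37.1,"dy":-11.2,"dz":16.7,"spin":-0.0},{"dx":37.1,"dy":-11.2,"dz":16.7,"spin":-0.0},{"dx":37.1,"dy":-11.2,"dz":16.7,"spin":-0.0},
```

{"name": "play_rows", "arguments": {"steps": [{"dx": 31, "dy": 26, "dz": -13, "spin": 3.5}, {"dx": 32, "dy": 24, "dz": -13, "spin": 3.5}, {"dx": 34, "dy": 22, "dz": -13, "spin": 3.5}, {"dx": 35, "dy": 20, "dz": -13, "spin": 3.5}, {"dx": 36, "dy": 18, "dz": -13, "spin": 3.5}, {"dx": 37, "dy": 15, "dz": -13, "spin": 3.5}, {"dx": 34, "dy": 29, "spin": 2.8}, {"dx": 35, "dy": 27, "spin": 2.8}, {"dx": 36, "dy": 26, "spin": 2.8}, {"dx": 38, "dy": 24, "spin": 2.8}, {"dx": 39, "dy": 22, "spin": 2.8}, {"dx": 40, "dy": 20, "spin": 2.8}, {"dx": 41, "dy": 18, "spin": 2.8}, {"dx": 42, "dy": 16, "spin": 2.8}, {"dx": 42, "dy": 14, "spin": 2.8}, {"dx": 40, "dy": 8, "spin": 2.3}, {"dx": 40, "dy": 6, "spin": 2.3}, {"dx": 40, "dy": 5, "spin": 2.3}, {"dx": 40, "dy": 3, "spin": 2.3}, {"dx": 40, "dy": 2, "spin": 2.3}], "grip_force": 80}}

```text
$.steps[0]: bad value
```

Run:
```python
from h import *
show()
plan([(500,-390,230,-81.4)])
```

```text
t 0.15 p [274.3952 616.3512 252.5896] yaw -24.0 tilt 0.07 w 85.5 F [ 0.2099 -0.1246  0.446 ] T [-0.0414  0.0021 -0.03  ] j [ 1.4401  0.3592  0.0113 -0.0002 -1.2241 -0.2882]
{"dx":29.3,"dy":39.4,"dz":1.1,"spin":2.7},{"dx":31.2,"dy":38.0,"dz":1.1,"spin":2.7},{"dx":32.9,"dy":36.4,"dz":1.1,"spin":2.7},{"dx":34.6,"dy":34.8,"dz":1.1,"spin":2.7},{"dx":36.2,"dy":33.1,"dz":1.1,"spin":2.7},{"dx":37.8,"dy":31.4,"dz":1.1,"spin":2.7},{"dx":39.2,"dy":29.5,"dz":1.1,"spin":2.7},{"dx":40.6,"dy":27.6,"dz":1.1,"spin":2.7},{"dx":41.9,"dy":25.7,"dz":1.1,"spin":2.7},{"dx":43.1,"dy":23.6,"dz":1.1,"spin":2.7},{"dx":44.1,"dy":21.6,"dz":1.1,"spin":2.7},{"dx":45.1,"dy":19.4,"dz":1.1,"spin":2.7},{"dx":46.0,"dy":17.2,"dz":1.1,"spin":2.7},{"dx":46.8,"dy":15.0,"dz":1.1,"spin":2.7},{"dx":47.4,"dy":12.8,"dz":1.1,"spin":2.7},{"dx":48.0,"dy":10.5,"dz":1.1,"spin":2.7},{"dx":48.4,"dy":8.2,"dz":1.1,"spin":2.7},{"dx":48.8,"dy":5.9,"dz":1.1,"spin":2.7},{"dx":49.0,"dy":3.6,"dz":1.1,"spin":2.7},{"dx":49.1,"dy":1.2,"dz":1.1,"spin":2.7},{"dx":49.1,"dy":-1.1,"dz":1.1,"spin":2.7},
```

{"name": "play_rows", "arguments": {"steps": [{"dx": 31, "dy": 26, "dz": -13, "spin": 3.5, "gripper": 85}, {"dx": 32, "dy": 24, "dz": -13, "spin": 3.5, "gripper": 85}, {"dx": 34, "dy": 22, "dz": -13, "spin": 3.5, "gripper": 85}, {"dx": 35, "dy": 20, "dz": -13, "spin": 3.5, "gripper": 85}, {"dx": 36, "dy": 18, "dz": -13, "spin": 3.5, "gripper": 85}, {"dx": 37, "dy": 15, "dz": -13, "spin": 3.5, "gripper": 85}, {"dx": 34, "dy": 29, "dz": 0, "spin": 2.8, "gripper": 85}, {"dx": 35, "dy": 27, "dz": 0, "spin": 2.8, "gripper": 85}, {"dx": 36, "dy": 26, "dz": 0, "spin": 2.8, "gripper": 85}, {"dx": 38, "dy": 24, "dz": 0, "spin": 2.8, "gripper": 85}, {"dx": 39, "dy": 22, "dz": 0, "spin": 2.8, "gripper": 85}, {"dx": 40, "dy": 20, "dz": 0, "spin": 2.8, "gripper": 85}, {"dx": 41, "dy": 18, "dz": 0, "spin": 2.8, "gripper": 85}, {"dx": 42, "dy": 16, "dz": 0, "spin": 2.8, "gripper": 85}, {"dx": 42, "dy": 14, "dz": 0, "spin": 2.8, "gripper": 85}, {"dx": 40, "dy": 8, "dz": 0, "spin": 2.3, "gripper": 85}, {"dx": 40, "dy": 6, "dz": 0, "spin": 2.3, "gripper": 85}, {"dx": 40, "dy": 5, "dz": 0, "spin": 2.3, "gripper": 85}], "grip_force": 80}}

```text
time_s: 2.4
position: [0.4171, -0.1456, 0.3338]
eef_rot: [0.774, -0.633, 0.002, 0.002]
ft_force: [1.0, 0.6, 1.0]
grip_width: 0.085
```

Run:
```python
from h import *
show()
plan([(500,-390,230,-81.4)])
```

```text
t 2.4 p [ 417.1472 -145.6001  333.8094] yaw -78.57 tilt 0.31 w 85.0 F [1.0322 0.6372 1.0106] T [ 0.0856 -0.1143  0.0195] j [ 0.118  -0.0874 -0.3359  0.0056 -1.3223  0.0801]
{"dx":42.7,"dy":-5.5,"dz":17.3,"spin":0.5},{"dx":42.6,"dy":-5.8,"dz":17.3,"spin":0.5},{"dx":42.6,"dy":-6.2,"dz":17.3,"spin":0.5},{"dx":42.5,"dy":-6.5,"dz":17.3,"spin":0.5},{"dx":42.5,"dy":-6.9,"dz":17.3,"spin":0.5},{"dx":42.4,"dy":-7.2,"dz":17.3,"spin":0.5},
```

{"name": "play_rows", "arguments": {"steps": [{"dx": 43, "dy": -5.5, "dz": 17, "spin": 0.5, "gripper": 85}, {"dx": 43, "dy": -6, "dz": 17, "spin": 0.5, "gripper": 85}, {"dx": 43, "dy": -6, "dz": 17, "spin": 0.5, "gripper": 85}, {"dx": 42, "dy": -6.5, "dz": 17, "spin": 0.5, "gripper": 85}, {"dx": 42, "dy": -7, "dz": 17, "spin": 0.5, "gripper": 85}, {"dx": 42, "dy": -7, "dz": 17, "spin": 0.5, "gripper": 85}, {"dx": 0, "dy": 0, "dz": 0, "spin": 0, "gripper": 85}]}}

```text
time_s: 3.28
position: [0.5002, -0.4015, 0.2279]
eef_rot: [0.755, -0.655, 0.001, 0.001]
ft_force: [-0.4, 0.9, -0.1]
grip_width: 0.0848
```

Run:
```python
from h import *
import pickle
show()
P=eyes.camera_params("wrist"); im=eyes.camera("wrist"); pickle.dump(P,open("w1.pkl","wb")); cv2.imwrite("pics/w1.png",im)
print(P["pose"]); print(proj("wrist",[[.588,-.411,.01],[.469,-.378,.008],[.546,-.163,.04]],P))
```

```text
t 3.27 p [ 500.1699 -401.5171  227.927 ] yaw -81.91 tilt 0.17 w 84.8 F [-0.3505  0.9381 -0.0691] T [ 0.0832  0.0616 -0.0209] j [-0.3712  0.3192 -0.1061  0.003  -1.1443  0.511 ]
[[-0.9901 -0.1347 -0.0389  0.5095]
 [-0.1401  0.9527  0.2696 -0.4704]
 [ 0.0007  0.2724 -0.9622  0.3488]
 [ 0.      0.      0.      1.    ]]
[[243.3249 161.66  ]
 [343.5618 203.3868]
 [261.1614 354.0336]]
```

View pics/w1.png

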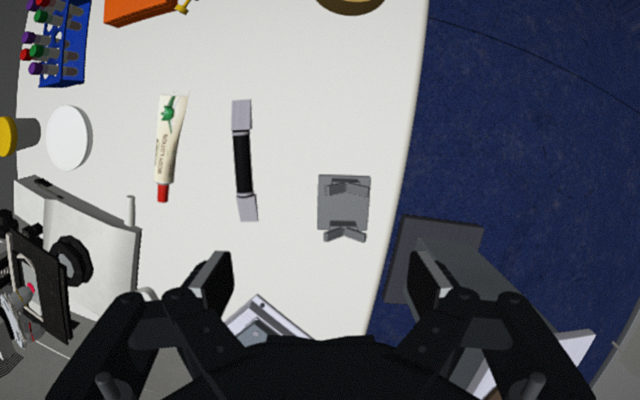

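Wrist view: wedge from (242,100) to (249,221) with black handle at about (243,164), rest base at (344,203), gel tube (170,148). I'll refine the wedge from the dark handle blob.

Run:
```python
from h import *
import pickle
P=pickle.load(open("w1.pkl","rb"))
def blob(n,im,box,P=None,thr=60):
    u0,v0,u1,v1=box; g=im[v0:v1,u0:u1].max(2)
    k,l,s,c=cv2.connectedComponentsWithStats((g<thr).astype(np.uint8)); i=1+np.argmax(s[1:,4])
    pts=np.argwhere(l==i)[:,::-1]+[u0,v0]
    W=np.array([at(n,p,.012,P)[:2] for p in pts])*1000
    (c,sz,a)=cv2.minAreaRect(W.astype(np.float32)); 
    v=np.linalg.svd(W-W.mean(0),full_matrices=False)[2][0]
    print(n,"mean",W.mean(0),"rect",c,sz,"ang",np.degrees(np.arctan2(v[1],v[0])))
blob("wrist",cv2.imread("pics/w1.png"),(225,90,265,230),P)
blob("top",cv2.imread("pics/top0.png"),(335,195,412,230))
# rest base corners, wrist
w=[(318,175),(370,177),(368,227),(318,226)]
im=cv2.imread("pics/w1.png")
print("ends",at("wrist",(242,100),.002,P)*1000,at("wrist",(249.5,221),.002,P)*1000)
r=np.array([at("wrist",p,.008,P)[:2] for p in w])*1000;print(r,r.mean(0))
plan([(588,-411,120,-81.4)])
# joint crop for measurement: rest from wrist x8, side view
c=cv2.resize(im[160:250,300:390],None,fx=6,fy=6,interpolation=cv2.INTER_CUBIC)
s=cv2.imread("pics/side0.png")[170:225,262:340]; s=cv2.resize(s,(260*2//2,540*0+183),interpolation=cv2.INTER_CUBIC)
o=np.zeros((540,800,3),np.uint8); o[:,:540]=c; o[:183,540:800]=s; cv2.imwrite("pics/c1.png",o)
```

```text
wrist mean [ 588.3482 -409.1153] rect (588.4397583007812, -409.0432434082031) (17.890962600708008, 65.65910339355469) ang 99.02712243817291
top mean [ 588.7003 -409.8629] rect (588.6611328125, -409.013916015625) (18.615875244140625, 65.3772201538086) ang 99.69923337575547
ends [ 599.2095 -479.8375    2.    ] [ 576.5871 -338.7504    2.    ]
[[ 502.5806 -406.5852]
 [ 444.1702 -412.7998]
 [ 435.5232 -353.4244]
 [ 494.2082 -346.6401]] [ 469.1205 -379.8624]
{"dx":7.6,"dy":-28.5,"dz":36.3,"spin":-0.2},{"dx":7.6,"dy":-28.5,"dz":36.3,"spin":-0.2},{"dx":7.7,"dy":-28.4,"dz":36.3,"spin":-0.2},
```

View pics/c1.png

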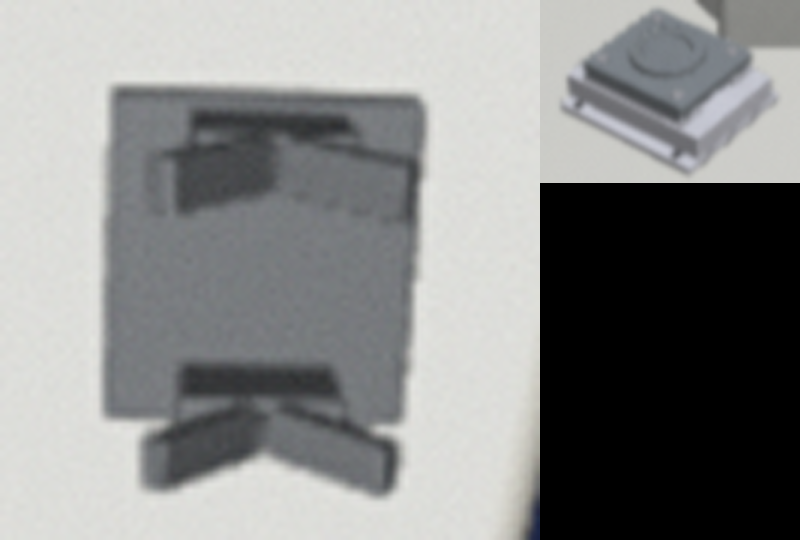

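Rest shows clearly: base corners in the crop at (112,87), (425,97), (402,420), (107,417); both V posts open upwards; the inset shows the cover seated level. Now grasp the wedge.

Run:
```python
from h import *
import pickle
P=pickle.load(open("w1.pkl","rb"))
w=[(p[0]/6+300-.4,p[1]/6+160-.4) for p in [(112,87),(425,97),(402,420),(107,417)]]
r=np.array([at("wrist",p,.008,P)[:2] for p in w])*1000;print(r,r.mean(0)); d=r[0]+r[1]-r[2]-r[3];print(np.degrees(np.arctan2(d[1],d[0])),np.linalg.norm(d)/2,np.linalg.norm(r[0]-r[1]))
plan([(588.5,-409.5,120,-80.8),(588.5,-409.5,50,-80.8)],40)
```

```text
[[ 502.4276 -407.6417]
 [ 443.9267 -414.2726]
 [ 436.5686 -349.9704]
 [ 494.3317 -342.7021]] [ 469.3137 -378.6467]
-83.18126806569693 65.0812616377047 58.87551786401038
{"dx":5.3,"dy":-21.5,"dz":27.3,"spin":-0.3},{"dx":5.4,"dy":-21.5,"dz":27.3,"spin":-0.3},{"dx":5.5,"dy":-21.5,"dz":27.3,"spin":-0.3},{"dx":5.6,"dy":-21.5,"dz":27.3,"spin":-0.3},
{"dx":0.0,"dy":-0.0,"dz":35.0,"spin":-0.0},{"dx":0.0,"dy":-0.0,"dz":35.0,"spin":-0.0},
```

{"name": "play_rows", "arguments": {"steps": [{"dx": 5.3, "dy": -21.5, "dz": 27, "spin": -0.3, "gripper": 85}, {"dx": 5.4, "dy": -21.5, "dz": 27, "spin": -0.3, "gripper": 85}, {"dx": 5.5, "dy": -21.5, "dz": 27, "spin": -0.3, "gripper": 85}, {"dx": 5.6, "dy": -21.5, "dz": 27, "spin": -0.3, "gripper": 85}, {"dx": 0, "dy": 0, "dz": 35, "spin": 0, "gripper": 60}, {"dx": 0, "dy": 0, "dz": 30, "spin": 0, "gripper": 60}, {"dx": 0, "dy": 0, "dz": 0, "spin": 0, "gripper": 60}]}}

```text
time_s: 4.2
position: [0.5941, -0.4052, 0.0593]
eef_rot: [0.764, -0.645, 0.006, -0.001]
ft_force: [-0.4, 0.5, 0.5]
grip_width: 0.0602
```

Run:
```python
from h import *
show()
plan([(588.5,-409.5,24,-80.8)],15)
```

```text
t 4.2 p [ 594.1272 -405.2051   59.3158] yaw -80.32 tilt 0.68 w 60.2 F [-0.4293  0.5335  0.4751] T [ 0.0469  0.0749 -0.0067] j [-0.327   0.5781 -0.1051  0.0042 -0.8762  0.4932]
{"dx":1.1,"dy":2.1,"dz":11.8,"spin":0.2},{"dx":1.1,"dy":2.1,"dz":11.8,"spin":0.2},{"dx":1.1,"dy":2.1,"dz":11.8,"spin":0.2},
```

{"name": "play_rows", "arguments": {"steps": [{"dx": 2, "dy": 5.5, "dz": 10, "spin": 0.5, "gripper": 60}, {"dx": 1, "dy": 1, "dz": 10, "spin": 0, "gripper": 60}, {"dx": 0, "dy": 0, "dz": 10, "spin": 0, "gripper": 60}, {"dx": 0, "dy": 0, "dz": 0, "spin": 0, "gripper": 60}]}}

```text
time_s: 4.7
position: [0.5901, -0.41, 0.0326]
eef_rot: [0.762, -0.648, 0.009, -0.001]
ft_force: [-0.6, -0.2, 0.1]
grip_width: 0.0598
```

Run:
```python
from h import *
show()
plan([(588.5,-409.5,24,-80.8)],15)
```

```text
t 4.7 p [ 590.0729 -410.02     32.6118] yaw -80.8 tilt 1.04 w 59.8 F [-0.6124 -0.2394  0.1282] T [0.005  0.052  0.0113] j [-0.3352  0.6035 -0.1318  0.0051 -0.8177  0.4924]
{"dx":-0.8,"dy":1.5,"dz":8.6,"spin":-0.0},
```

{"name": "play_rows", "arguments": {"steps": [{"dx": -0.8, "dy": 1.5, "dz": 8, "spin": 0, "gripper": 60}, {"dx": 0, "dy": 0, "dz": 0, "spin": 0, "gripper": 30}, {"dx": 0, "dy": 0, "dz": 0, "spin": 0, "gripper": 10}, {"dx": 0, "dy": 0, "dz": 0, "spin": 0, "gripper": 5}, {"dx": 0, "dy": 0, "dz": 0, "spin": 0, "gripper": 5}, {"dx": 0, "dy": 0, "dz": 0, "spin": 0, "gripper": 5}], "grip_force": 90}}

```text
time_s: 5.45
position: [0.589, -0.4098, 0.025]
eef_rot: [0.762, -0.648, 0.01, -0.002]
ft_force: [0.3, -0.9, -1.2]
grip_width: 0.0166
```

Run:
```python
from h import *
from scipy.spatial.transform import Rotation as R
show(); print(R.from_quat(state()[0]["eef_rot"]).as_matrix())
```

```text
t 5.45 p [ 589.038  -409.776    24.9514] yaw -80.8 tilt 1.11 w 16.6 F [ 0.3296 -0.8534 -1.2123] T [-0.0024  0.0911 -0.0222] j [-0.3353  0.6103 -0.1406  0.0053 -0.8008  0.4923]
[[ 0.1599 -0.987   0.0167]
 [-0.9871 -0.1601 -0.0099]
 [ 0.0124 -0.0149 -0.9998]]
```

Run:
```python
from h import *
plan([(589,-410,105,-80.8),(520,-260,160,-60),(451,-90,160,-37.4)],45)
```

```text
{"dx":0.1,"dy":0.0,"dz":-40.0,"spin":0.0},{"dx":0.1,"dy":0.0,"dz":-40.0,"spin":0.0},
{"dx":-39.8,"dy":11.0,"dz":-13.8,"spin":-5.2},{"dx":-40.6,"dy":7.4,"dz":-13.8,"spin":-5.2},{"dx":-41.1,"dy":3.7,"dz":-13.8,"spin":-5.2},{"dx":-41.3,"dy":-0.1,"dz":-13.8,"spin":-5.2},
{"dx":-36.3,"dy":-5.0,"dz":-0.0,"spin":-4.5},{"dx":-35.8,"dy":-7.9,"dz":-0.0,"spin":-4.5},{"dx":-35.1,"dy":-10.7,"dz":-0.0,"spin":-4.5},{"dx":-34.1,"dy":-13.4,"dz":-0.0,"spin":-4.5},{"dx":-33.0,"dy":-16.1,"dz":-0.0,"spin":-4.5},
```

{"name": "play_rows", "arguments": {"steps": [{"dx": 0, "dy": 0, "dz": -20, "spin": 0, "gripper": 5}, {"dx": 0, "dy": 0, "dz": -35, "spin": 0, "gripper": 5}, {"dx": 0, "dy": 0, "dz": -35, "spin": 0, "gripper": 5}, {"dx": -40, "dy": 11, "dz": -14, "spin": -5.2, "gripper": 5}, {"dx": -40.5, "dy": 7.5, "dz": -14, "spin": -5.2, "gripper": 5}, {"dx": -41, "dy": 3.5, "dz": -14, "spin": -5.2, "gripper": 5}, {"dx": -41, "dy": 0, "dz": -14, "spin": -5.2, "gripper": 5}, {"dx": -36, "dy": -5, "dz": 0, "spin": -4.5, "gripper": 5}, {"dx": -36, "dy": -8, "dz": 0, "spin": -4.5, "gripper": 5}, {"dx": -35, "dy": -10.5, "dz": 0, "spin": -4.5, "gripper": 5}, {"dx": -34, "dy": -13.5, "dz": 0, "spin": -4.5, "gripper": 5}, {"dx": -30, "dy": -13, "dz": 0, "spin": -4.5, "gripper": 5}, {"dx": 0, "dy": 0, "dz": 0, "spin": 0, "gripper": 5}, {"dx": 0, "dy": 0, "dz": 0, "spin": 0, "gripper": 5}]}}

```text
time_s: 7.2
position: [0.4444, -0.0868, 0.1874]
eef_rot: [0.951, -0.309, 0.02, -0.001]
ft_force: [-0.8, -0.1, -1.9]
grip_width: 0.0165
```

Run:
```python
from h import *
import pickle
from scipy.spatial.transform import Rotation as R
show(); print(R.from_quat(state()[0]["eef_rot"]).as_matrix())
P=eyes.camera_params("wrist"); im=eyes.camera("wrist"); pickle.dump(P,open("w2.pkl","wb")); cv2.imwrite("pics/w2.png",im)
```

```text
t 7.2 p [444.4016 -86.7839 187.3623] yaw -36.01 tilt 2.3 w 16.5 F [-0.8072 -0.0968 -1.9275] T [0.0543 0.1408 0.0083] j [ 0.2619  0.02   -0.5908  0.0254 -0.9255  0.6657]
[[ 0.8083 -0.5875  0.0387]
 [-0.5875 -0.8091 -0.0106]
 [ 0.0376 -0.0141 -0.9992]]
```

View pics/w2.png

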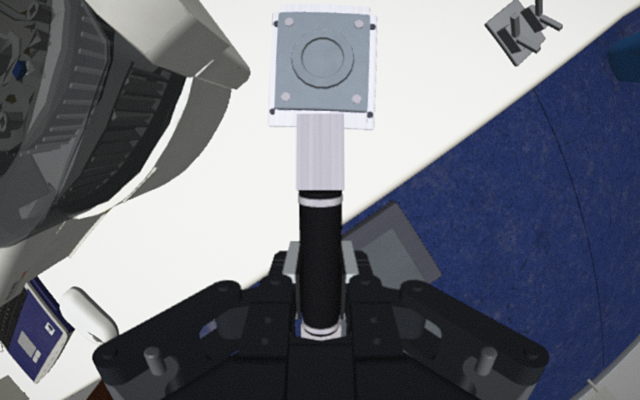

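Wrist view: wedge held straight with blade tip at (320,115), housing's cover filling (272–368, 12–110) ahead of it; the far side is clear. Segment the cover for a refined pose.

Run:
```python
from h import *
import pickle
P=pickle.load(open("w2.pkl","rb")); im=cv2.imread("pics/w2.png")
print(im[60,295],im[20,372],im[60,270],im[117,285],im[80,310])
def seg(n,im,box,P,lo=90,hi=190):
    u0,v0,u1,v1=box; c=im[v0:v1,u0:u1].astype(int); g=c[...,1]
    m=((g>lo)&(g<hi)).astype(np.uint8); m=cv2.morphologyEx(m,cv2.MORPH_CLOSE,np.ones((5,5))); m=cv2.morphologyEx(m,cv2.MORPH_OPEN,np.ones((5,5)))
    k,l,s,_=cv2.connectedComponentsWithStats(m); i=1+np.argmax(s[1:,4]); print(s[i])
    cs,_=cv2.findContours((l==i).astype(np.uint8),cv2.RETR_EXTERNAL,cv2.CHAIN_APPROX_NONE)
    W=np.array([at(n,p,.045,P)[:2] for p in cs[0][:,0]+[u0,v0]])*1000
    print(n,cv2.minAreaRect(W.astype(np.float32)))
seg("wrist",im,(255,0,390,130),P)
t=cv2.imread("pics/top0.png"); print(t[215,262],t[240,262])
seg("top",t,(225,195,305,275),None,90,150)
```

```text
[165 154 144] [245 238 237] [242 239 239] [247 240 240] [162 149 140]
[  15   12  105  106 9248]
wrist ((543.4374389648438, -159.24063110351562), (87.28215789794922, 93.46946716308594), 52.344486236572266)
[109  99  94] [106  96  91]
[   7   11   65   62 2118]
top ((544.4755859375, -165.3428192138672), (101.2199935913086, 113.80684661865234), 51.87334060668945)
```

{"name": "play_rows", "arguments": {"steps": [{"dx": 0, "dy": 0, "dz": 0, "spin": 0, "gripper": 5}, {"dx": 0, "dy": 0, "dz": 0, "spin": 0, "gripper": 5}, {"dx": 0, "dy": 0, "dz": 0, "spin": 0, "gripper": 5}, {"dx": 0, "dy": 0, "dz": 0, "spin": 0, "gripper": 5}]}}

```text
time_s: 7.75
position: [0.4448, -0.0885, 0.1871]
eef_rot: [0.95, -0.311, 0.02, -0.001]
ft_force: [0.4, -0.4, -1.8]
grip_width: 0.0168
```

Run:
```python
from h import *
from scipy.spatial.transform import Rotation as R
show(); print(R.from_quat(state()[0]["eef_rot"]).as_matrix()[2])
```

```text
t 7.75 p [444.8282 -88.5425 187.1479] yaw -36.26 tilt 2.25 w 16.8 F [ 0.3987 -0.4361 -1.8325] T [ 0.0266  0.1701 -0.0032] j [ 0.2575  0.0222 -0.5891  0.0255 -0.9261  0.6658]
[ 0.037  -0.0133 -0.9992]
```

```bash
cat > fit.py <<'E'
from h import *
import pickle
from scipy.optimize import minimize
from scipy.ndimage import map_coordinates
def fit(n,im,P,z,sx,sy,x0,d=2.5,sides=(0,1,2,3)):
    g=cv2.GaussianBlur(im,(0,0),.7)[...,1].astype(float)
    t=np.linspace(-.9,.9,60)
    def pts(k,off):
        s=[np.c_[t*sx/2,0*t+sy/2+off],np.c_[t*sx/2,0*t-sy/2-off],np.c_[0*t+sx/2+off,t*sy/2],np.c_[0*t-sx/2-off,t*sy/2]]
        return s[k]
    def sample(q,off,k):
        c,s=np.cos(q[2]),np.sin(q[2]); L=pts(k,off)   # local y axis at angle q2
        X=np.c_[q[0]+L[:,1]*c+L[:,0]*s, q[1]+L[:,1]*s-L[:,0]*c, 0*t+z]/1000
        uv=proj(n,X,P); return map_coordinates(g,[uv[:,1],uv[:,0]],order=1,mode="nearest")
    f=lambda q:-np.mean([np.mean(sample(q,d,k)-sample(q,-d,k)) for k in sides])
    best=None
    for a in (-6,-2,2,6):
        for b in (-6,-2,2,6):
            r=minimize(f,[x0[0]+a,x0[1]+b,np.radians(x0[2])],method="Nelder-Mead",options=dict(initial_simplex=[[x0[0]+a,x0[1]+b,np.radians(x0[2])],[x0[0]+a+3,x0[1]+b,np.radians(x0[2])],[x0[0]+a,x0[1]+b+3,np.radians(x0[2])],[x0[0]+a,x0[1]+b,np.radians(x0[2]+2)]]))
            if best is None or r.fun<best.fun: best=r
    q=best.x; print(n,z,"fit",q[:2],np.degrees(q[2]),"score",-best.fun,[round(np.mean(sample(q,d,k)-sample(q,-d,k))) for k in sides]); return q
E
python3 - <<'E'
from fit import *
P=pickle.load(open("w2.pkl","rb"))
fit("wrist",cv2.imread("pics/w2.png"),P,45,80,90,(544,-161,-37.5))
fit("top",cv2.imread("pics/top0.png"),eyes.camera_params("top"),45,80,90,(545,-162,-37.5))
E
```

```text
wrist 45 fit [ 544.8101 -159.4668] -37.830998400543834 score 80.4756944355941 [81, 94, 73, 74]
top 45 fit [ 545.5545 -161.4004] -38.41026949811928 score 38.069056150891804 [46, 49, 18, 40]
```

{"name": "play_rows", "arguments": {"steps": [{"dx": 0, "dy": 0, "dz": 15, "spin": -1, "gripper": 5}, {"dx": 0, "dy": 0, "dz": 15, "spin": 0, "gripper": 5}, {"dx": 0, "dy": 0, "dz": 15, "spin": 0, "gripper": 5}, {"dx": 0, "dy": 0, "dz": 15, "spin": 0, "gripper": 5}]}}

```text
time_s: 8.25
position: [0.4483, -0.0894, 0.1265]
eef_rot: [0.953, -0.303, 0.021, -0.001]
ft_force: [-0.6, -0.5, -1.3]
grip_width: 0.0164
```

Run:
```python
from h import *
from scipy.spatial.transform import Rotation as R
show(); print(R.from_quat(state()[0]["eef_rot"]).as_matrix()[2])
```

```text
t 8.25 p [448.2869 -89.3693 126.4635] yaw -35.25 tilt 2.38 w 16.4 F [-0.6457 -0.4681 -1.296 ] T [ 0.0157  0.1289 -0.0097] j [ 0.2536  0.105  -0.668   0.0299 -0.762   0.6811]
[ 0.039  -0.0142 -0.9991]
```

Run:
```python
from fit import *
from scipy.spatial.transform import Rotation as R
P=pickle.load(open("w2.pkl","rb")); im=cv2.imread("pics/w2.png")
q=R.from_quat([.951,-.309,.02,-.001]).as_matrix(); p=np.array([444.4,-86.8,187.36])
q=np.array([[0.8083,-0.5875,0.0387],[-0.5875,-0.8091,-0.0106],[0.0376,-0.0141,-0.9992]])
a=np.array([1,0,.0124]); b=np.array([0,0,1.])
for nm,L in (("tip",(72,0,-22.5)),("tip bottom",(72,0,-25)),("handle end",(38,0,-13)),):
    d=.0124  # wedge pitch relative to tool
    X=p+q@np.array([L[0],L[1],-L[2]+d*L[0]]); print(nm,proj("wrist",X/1000,P))
print(im[100:130,320,1]); print(im[180:215,320,1]); print(im[150,285:355,1])
plan([(545,-166,130,-38),(640,-240,130,-38)],20)
```

```text
tip [[319.1307 110.8824]]
tip bottom [[319.1471 110.9769]]
handle end [[319.1454 187.6769]]
[161 159 161 158 159 161 160 158 138 105 137 230 241 220 193 188 191 190
 190 189 193 190 190 190 192 192 189 189 193 189]
[193 190 193 190 190 192 189 195 195 174  80  16  13  18  26  31  27  19
  40  99 163 191 195 195 191 194 178  92  27  24  25  26  30  21  26]
[244 243 244 244 243 244 243 244 244 243 236 218 201 197 199 196 191 194
 194 198 196 194 193 194 200 206 200 201 195 192 194 198 195 194 194 190
 195 194 199 201 195 197 194 195 194 194 198 200 201 198 198 199 196 202
 196 201 197 193 197 225 244 245 245 244 242 243 243 244 244 244]
{"dx":17.6,"dy":1.0,"dz":-0.5,"spin":0.4},{"dx":17.6,"dy":0.8,"dz":-0.5,"spin":0.4},{"dx":17.6,"dy":0.7,"dz":-0.5,"spin":0.4},{"dx":17.6,"dy":0.6,"dz":-0.5,"spin":0.4},{"dx":17.6,"dy":0.5,"dz":-0.5,"spin":0.4},{"dx":17.6,"dy":0.4,"dz":-0.5,"spin":0.4},{"dx":17.6,"dy":0.2,"dz":-0.5,"spin":0.4},
{"dx":17.2,"dy":-0.0,"dz":-0.0,"spin":0.0},{"dx":17.2,"dy":-0.0,"dz":-0.0,"spin":0.0},{"dx":17.2,"dy":-0.0,"dz":-0.0,"spin":0.0},{"dx":17.2,"dy":-0.0,"dz":-0.0,"spin":0.0},{"dx":17.2,"dy":-0.0,"dz":-0.0,"spin":0.0},{"dx":17.2,"dy":-0.0,"dz":-0.0,"spin":0.0},{"dx":17.2,"dy":-0.0,"dz":-0.0,"spin":0.0},
```

{"name": "play_rows", "arguments": {"steps": [{"dx": 17.5, "dy": 1, "dz": -0.5, "spin": 0.4, "gripper": 5}, {"dx": 17.5, "dy": 1, "dz": -0.5, "spin": 0.4, "gripper": 5}, {"dx": 17.5, "dy": 0.8, "dz": -0.5, "spin": 0.4, "gripper": 5}, {"dx": 17.5, "dy": 0.6, "dz": -0.5, "spin": 0.4, "gripper": 5}, {"dx": 17.5, "dy": 0.5, "dz": -0.5, "spin": 0.4, "gripper": 5}, {"dx": 17.5, "dy": 0.4, "dz": -0.5, "spin": 0.4, "gripper": 5}, {"dx": 17.5, "dy": 0, "dz": 0, "spin": 0.4, "gripper": 5}, {"dx": 17, "dy": 0, "dz": 0, "spin": 0, "gripper": 5}, {"dx": 17, "dy": 0, "dz": 0, "spin": 0, "gripper": 5}, {"dx": 17, "dy": 0, "dz": 0, "spin": 0, "gripper": 5}, {"dx": 17, "dy": 0, "dz": 0, "spin": 0, "gripper": 5}, {"dx": 17, "dy": 0, "dz": 0, "spin": 0, "gripper": 5}, {"dx": 17, "dy": 0, "dz": 0, "spin": 0, "gripper": 5}, {"dx": 14, "dy": 0, "dz": 0, "spin": 0, "gripper": 5}, {"dx": 0, "dy": 0, "dz": 0, "spin": 0, "gripper": 5}]}}

```text
time_s: 10.12
position: [0.6552, -0.2589, 0.1455]
eef_rot: [0.943, -0.331, 0.026, -0.001]
ft_force: [0.1, -0.2, -1.0]
grip_width: 0.0167
```

```bash
cat >> h.py <<'E'
H=np.array([545.0,-160.2]); HY=-38.0
def rel():
    from scipy.spatial.transform import Rotation as R
    o,p,yaw,t=state(); m=R.from_quat(o["eef_rot"]).as_matrix()
    a=np.radians(HY); u=np.array([np.cos(a),np.sin(a)]); v=np.array([-u[1],u[0]]) 
    c=p-0.8*m[:,0]+25*m[:,2]   # wedge origin (sole middle)
    d=c[:2]-H
    print("t",round(o["time_s"],2),"along u",round(d@u,1),"across(left of u)",round(d@v,1),"sole z",round(c[2],1),"yawerr",round(yaw-HY,2),"wedge pitch(+x end up) deg",round(np.degrees(m[2,0]-.0124),2),"roll",round(np.degrees(m[2,1]+.0149),2),"w",round(o["grip_width"]*1000,1),"F",o["ft_force"],"T",o["torque"])
E
python3 -c "
from h import *
rel();show()"
```

```text
t 10.12 along u 148.0 across(left of u) -9.4 sole z 120.4 yawerr -0.68 wedge pitch(+x end up) deg 2.02 roll -0.25 w 16.7 F [ 0.116  -0.2316 -1.0426] T [0.1284 0.249  0.0062]
t 10.12 p [ 655.2264 -258.8605  145.4548] yaw -38.68 tilt 2.94 w 16.7 F [ 0.116  -0.2316 -1.0426] T [0.1284 0.249  0.0062] j [-0.0954  0.4549 -0.1016  0.0121 -0.9639  0.9849]
```

{"name": "play_rows", "arguments": {"steps": [{"dx": -8, "dy": -3, "dz": 8, "spin": -0.3, "gripper": 5}, {"dx": -8, "dy": -3, "dz": 14, "spin": -0.3, "gripper": 5}, {"dx": -5, "dy": -2.5, "dz": 14, "spin": 0, "gripper": 5}, {"dx": 0, "dy": 0, "dz": 14, "spin": 0, "gripper": 5}, {"dx": 0, "dy": 0, "dz": 10, "spin": 0, "gripper": 5}, {"dx": 0, "dy": 0, "dz": 0, "spin": 0, "gripper": 5}]}}

```text
time_s: 10.88
position: [0.6449, -0.2382, 0.0793]
eef_rot: [0.945, -0.325, 0.024, -0.001]
ft_force: [-0.4, -0.3, -1.3]
grip_width: 0.0168
```

```bash
python3 -c "
from h import *
rel()"
```

```text
t 10.88 along u 127.1 across(left of u) 0.4 sole z 54.3 yawerr -0.02 wedge pitch(+x end up) deg 1.9 roll -0.17 w 16.8 F [-0.3979 -0.279  -1.2813] T [ 0.0922  0.1277 -0.0083]
```

{"name": "play_rows", "arguments": {"steps": [{"dx": 0, "dy": 0, "dz": 6, "spin": 0, "gripper": 5}, {"dx": 0, "dy": 0, "dz": 6, "spin": 0, "gripper": 5}, {"dx": 0, "dy": 0, "dz": 5, "spin": 0, "gripper": 5}, {"dx": 0, "dy": 0, "dz": 2, "spin": 0, "gripper": 5}, {"dx": 0, "dy": 0, "dz": 0, "spin": 0, "gripper": 5}]}}

```text
time_s: 11.5
position: [0.6467, -0.2391, 0.06]
eef_rot: [0.945, -0.326, 0.025, -0.001]
ft_force: [-0.2, -0.1, -1.4]
grip_width: 0.0166
```

```bash
python3 -c "
from h import *
rel()
im=eyes.camera('side'); cv2.imwrite('pics/s1.png',im)
c=cv2.resize(im[120:240,250:400],None,fx=5,fy=5,interpolation=cv2.INTER_CUBIC); cv2.imwrite('pics/s1c.png',c)"
```

```text
t 11.5 along u 129.1 across(left of u) 0.9 sole z 35.0 yawerr -0.04 wedge pitch(+x end up) deg 1.99 roll -0.21 w 16.6 F [-0.1932 -0.1072 -1.4066] T [ 0.031   0.1755 -0.0452]
```

View pics/s1c.png

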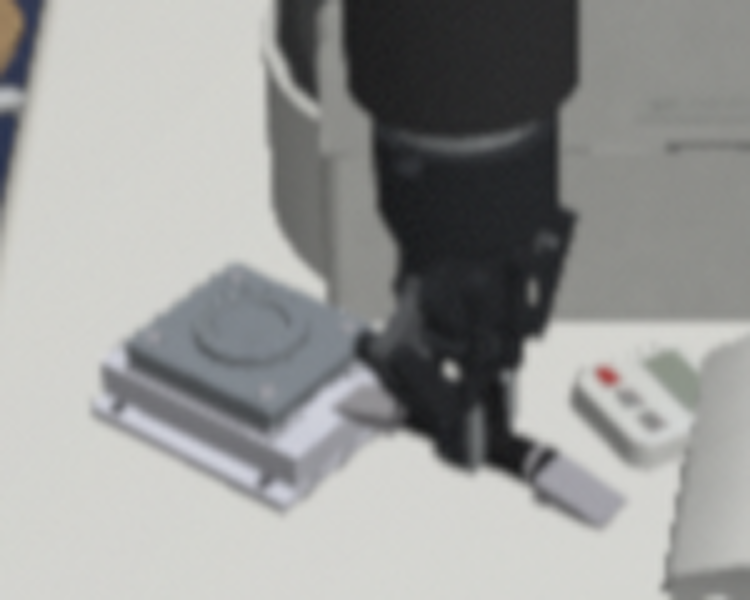

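Side view: the wedge's inner blade tip (~(345,405) in the crop) sits over the far ledge, centred on the cover's slot; cover still seated. Lower on to the ledge.

{"name": "play_rows", "arguments": {"steps": [{"dx": 0, "dy": 0, "dz": 2, "spin": 0, "gripper": 5}, {"dx": 0, "dy": 0, "dz": 1.5, "spin": 0, "gripper": 5}, {"dx": 0, "dy": 0, "dz": 1, "spin": 0, "gripper": 5}, {"dx": 0, "dy": 0, "dz": 0, "spin": 0, "gripper": 5}]}}

```text
time_s: 12.05
position: [0.6472, -0.2392, 0.0558]
eef_rot: [0.945, -0.326, 0.026, -0.001]
ft_force: [-0.5, 0.5, -1.7]
grip_width: 0.0163
```

```bash
python3 -c "
from h import *
rel()"
```

```text
t 12.05 along u 129.6 across(left of u) 1.2 sole z 30.8 yawerr -0.04 wedge pitch(+x end up) deg 2.04 roll -0.24 w 16.3 F [-0.4672  0.5231 -1.664 ] T [0.0495 0.1409 0.0049]
```

{"name": "play_rows", "arguments": {"steps": [{"dx": 0, "dy": 0, "dz": 0.7, "spin": 0, "gripper": 5}, {"dx": 0, "dy": 0, "dz": 0.7, "spin": 0, "gripper": 5}, {"dx": 0, "dy": 0, "dz": 0.5, "spin": 0, "gripper": 5}]}}

```text
time_s: 12.42
position: [0.6475, -0.2393, 0.0544]
eef_rot: [0.945, -0.325, 0.026, -0.001]
ft_force: [-0.5, -0.0, 2.0]
grip_width: 0.0166
```

```bash
python3 -c "
from h import *
rel()"
```

```text
t 12.43 along u 129.9 across(left of u) 1.3 sole z 29.4 yawerr -0.03 wedge pitch(+x end up) deg 2.07 roll -0.24 w 16.6 F [-0.5225 -0.0427  1.999 ] T [ 0.1983  0.5448 -0.0068]
```

{"name": "play_rows", "arguments": {"steps": [{"dx": -4, "dy": 0.2, "dz": -0.2, "spin": 0, "gripper": 5}, {"dx": -4, "dy": 0.2, "dz": -0.2, "spin": 0, "gripper": 5}, {"dx": -4, "dy": 0.2, "dz": -0.2, "spin": 0, "gripper": 5}, {"dx": -4, "dy": 0.2, "dz": -0.2, "spin": 0, "gripper": 5}, {"dx": -2, "dy": 0, "dz": -0.1, "spin": 0, "gripper": 5}]}}

```text
time_s: 13.05
position: [0.6324, -0.2282, 0.055]
eef_rot: [0.945, -0.325, 0.027, -0.001]
ft_force: [-0.3, 0.5, 0.3]
grip_width: 0.0165
```

```bash
python3 -c "
from h import *
rel()"
```

```text
t 13.05 along u 111.1 across(left of u) 0.7 sole z 30.0 yawerr -0.01 wedge pitch(+x end up) deg 2.15 roll -0.28 w 16.5 F [-0.3205  0.4572  0.3084] T [ 0.0538  0.2237 -0.2053]
```

{"name": "play_rows", "arguments": {"steps": [{"dx": -3, "dy": 0.2, "dz": 0, "spin": 0, "gripper": 5}, {"dx": -3, "dy": 0.2, "dz": 0, "spin": 0, "gripper": 5}, {"dx": -3, "dy": 0, "dz": 0, "spin": 0, "gripper": 5}, {"dx": 0, "dy": 0, "dz": 0, "spin": 0, "gripper": 5}]}}

```text
time_s: 13.55
position: [0.6256, -0.2228, 0.0549]
eef_rot: [0.945, -0.325, 0.028, -0.001]
ft_force: [1.4, -1.1, 0.4]
grip_width: 0.0168
```

```bash
python3 -c "
from h import *
rel()"
```

```text
t 13.55 along u 102.5 across(left of u) 0.8 sole z 29.9 yawerr 0.0 wedge pitch(+x end up) deg 2.26 roll -0.33 w 16.8 F [ 1.4096 -1.0507  0.3962] T [-0.1882 -0.0438 -0.3349]
```

{"name": "play_rows", "arguments": {"steps": [{"dx": 8, "dy": 0, "dz": -0.4, "spin": 0, "gripper": 5}, {"dx": 12, "dy": 0, "dz": 0.4, "spin": 0, "gripper": 5}, {"dx": 12, "dy": 0, "dz": 0, "spin": 0, "gripper": 5}, {"dx": 0, "dy": 0, "dz": -15, "spin": 0, "gripper": 5}, {"dx": 0, "dy": 0, "dz": -20, "spin": 0, "gripper": 5}, {"dx": 0, "dy": 0, "dz": -18, "spin": 0, "gripper": 5}, {"dx": 0, "dy": 0, "dz": 0, "spin": 0, "gripper": 5}]}}

```text
time_s: 14.42
position: [0.6491, -0.2438, 0.1114]
eef_rot: [0.945, -0.326, 0.026, -0.001]
ft_force: [0.3, -0.0, -2.3]
grip_width: 0.0165
```

```bash
python3 -c "
from h import *
rel()
im=eyes.camera('side'); cv2.imwrite('pics/s2.png',im)
a=cv2.imread('pics/side0.png'); 
c=np.hstack([cv2.resize(i[165:235,255:340],None,fx=4.7,fy=4.7,interpolation=cv2.INTER_CUBIC) for i in (a,im)]); cv2.imwrite('pics/s2c.png',c)"
```

```text
t 14.43 along u 133.9 across(left of u) -1.3 sole z 86.4 yawerr -0.07 wedge pitch(+x end up) deg 2.1 roll -0.25 w 16.5 F [ 0.2677 -0.0334 -2.3306] T [ 0.0599  0.1894 -0.01  ]
```

View pics/s2c.png

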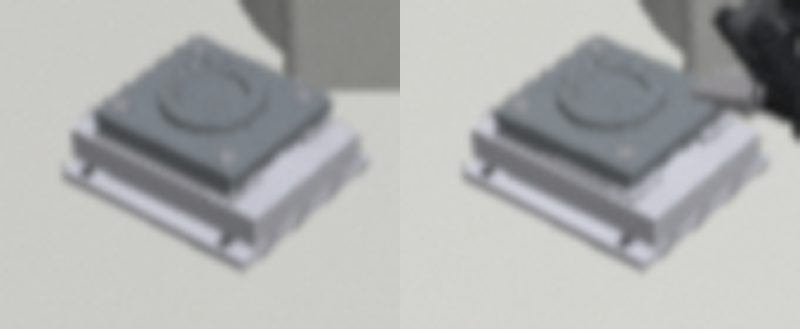

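```bash
cat > lift.py <<'E'
from h import *
from scipy.optimize import least_squares
from scipy.ndimage import map_coordinates
def lift(ref,im):
    P=eyes.camera_params("side"); a=np.radians(HY); u=np.array([np.cos(a),np.sin(a)]); v=np.array([-u[1],u[0]])
    X=[]
    for s in np.arange(-44.5,44.6,1):
        for t in np.arange(-39.5,39.6,1): X.append((s,t,45))
    # side faces seen by the camera (v<0 side face and u>0 end face)
    for z in np.arange(36,45,1):
        X+= [(s,-40,z) for s in np.arange(-43,43,1)]+[(45,t,z) for t in np.arange(-38,38,1)]
    X=np.array(X,float); W=np.c_[H+X[:,:1]*u+X[:,1:2]*v,X[:,2]]/1000
    g=lambda i:cv2.GaussianBlur(i,(0,0),.6)[...,1].astype(float)
    A,B=g(ref),g(im); smp=lambda I,uv:map_coordinates(I,[uv[:,1],uv[:,0]],order=3,mode="nearest")
    r0=smp(A,proj("side",W,P))
    def f(q):
        Y=W.copy(); Y[:,2]+=(q[1]+(q[0]-q[1])*(X[:,0]+42)/84)/1000
        return smp(B,proj("side",Y,P))*q[2]-r0
    best=min((least_squares(f,[i,j,1],loss="soft_l1",f_scale=8,diff_step=.02,x_scale=[1,1,.1]) for i in (1,4,6) for j in (1,4,6)),key=lambda r:r.cost)
    print("lift far(+u) %.2f  near(-u) %.2f gain %.3f cost %.0f"%(*best.x,best.cost)); return best.x
E
python3 - <<'E'
from lift import *
a=cv2.imread('pics/side0.png'); lift(a,cv2.imread('pics/s1.png')); lift(a,cv2.imread('pics/s2.png'))
E
```

```text
lift far(+u) 0.44  near(-u) -0.14 gain 0.962 cost 67047
lift far(+u) 2.74  near(-u) 0.04 gain 0.967 cost 42423
```

Comparing before/after crops: the far corner of the cover has risen (right-hand corner about 1 px), near side unmoved; the photometric fit gives far about 2.3–2.7 mm. Now the near side.

{"name": "play_rows", "arguments": {"steps": [{"dx": -12, "dy": -0.3, "dz": -0.6, "spin": 0, "gripper": 5}, {"dx": -24, "dy": -0.3, "dz": -1.2, "spin": 0, "gripper": 5}, {"dx": -24, "dy": -0.3, "dz": -1.2, "spin": 0, "gripper": 5}, {"dx": -24, "dy": -0.3, "dz": -1.2, "spin": 0, "gripper": 5}, {"dx": -24, "dy": 0, "dz": -1.2, "spin": 0, "gripper": 5}, {"dx": -24, "dy": 0, "dz": -1.2, "spin": 0, "gripper": 5}, {"dx": -24, "dy": 0, "dz": -1.2, "spin": 0, "gripper": 5}, {"dx": -24, "dy": 0, "dz": -1.2, "spin": 0, "gripper": 5}, {"dx": -24, "dy": 0, "dz": -1.2, "spin": 0, "gripper": 5}, {"dx": -24, "dy": 0, "dz": -1.2, "spin": 0, "gripper": 5}, {"dx": -20, "dy": 0, "dz": -1, "spin": 0, "gripper": 5}, {"dx": 0, "dy": 0, "dz": 0, "spin": 0, "gripper": 5}]}}

```text
time_s: 15.98
position: [0.4337, -0.082, 0.1038]
eef_rot: [0.945, -0.326, 0.018, 0.001]
ft_force: [-0.3, -0.1, -1.3]
grip_width: 0.0168
```

```bash
python3 -c "
from h import *
rel();show()"
```

```text
t 15.97 along u -135.8 across(left of u) -6.6 sole z 78.8 yawerr -0.07 wedge pitch(+x end up) deg 1.3 roll 0.23 w 16.8 F [-0.3162 -0.101  -1.3418] T [ 0.0533  0.0688 -0.0649]
t 15.97 p [433.6978 -81.9828 103.8469] yaw -38.07 tilt 2.1 w 16.8 F [-0.3162 -0.101  -1.3418] T [ 0.0533  0.0688 -0.0649] j [ 0.282   0.1162 -0.7257  0.0343 -0.6999  0.5986]
```

{"name": "play_rows", "arguments": {"steps": [{"dx": 2, "dy": -2, "dz": 8, "spin": 0, "gripper": 5}, {"dx": 3, "dy": -2, "dz": 12, "spin": 0, "gripper": 5}, {"dx": 3, "dy": -2, "dz": 10, "spin": 0, "gripper": 5}, {"dx": 0, "dy": 0, "dz": 8, "spin": 0, "gripper": 5}, {"dx": 0, "dy": 0, "dz": 3, "spin": 0, "gripper": 5}, {"dx": 0, "dy": 0, "dz": 0, "spin": 0, "gripper": 5}]}}

```text
time_s: 16.73
position: [0.4464, -0.0838, 0.0586]
eef_rot: [0.945, -0.326, 0.017, 0.001]
ft_force: [0.3, -0.4, -1.6]
grip_width: 0.0163
```

```bash
python3 -c "
from lift import *
rel()
im=eyes.camera('side'); cv2.imwrite('pics/s3.png',im); lift(cv2.imread('pics/side0.png'),im)
import pickle
P=eyes.camera_params('wrist'); im=eyes.camera('wrist'); pickle.dump(P,open('w3.pkl','wb')); cv2.imwrite('pics/w3.png',im)
cv2.imwrite('pics/w3c.png',cv2.resize(im[20:260,200:440],None,fx=2.5,fy=2.5,interpolation=cv2.INTER_CUBIC))"
```

```text
t 16.73 along u -124.7 across(left of u) -0.3 sole z 33.6 yawerr -0.12 wedge pitch(+x end up) deg 1.21 roll 0.37 w 16.3 F [ 0.2878 -0.4338 -1.5874] T [ 0.0059  0.1017 -0.0296]
lift far(+u) 2.65  near(-u) 0.05 gain 0.989 cost 46436
```

View pics/w3c.png

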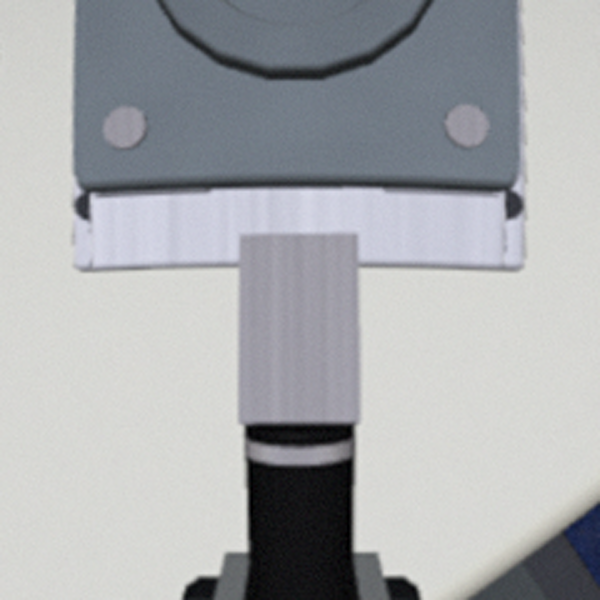

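Wrist crop: blade (240–358, tip row 234) is centred on the slot (212–385) over the near ledge (rows 187–268); yaw is aligned. Lower to contact.

{"name": "play_rows", "arguments": {"steps": [{"dx": 0, "dy": 0, "dz": 2, "spin": 0, "gripper": 5}, {"dx": 0, "dy": 0, "dz": 1.5, "spin": 0, "gripper": 5}, {"dx": 0, "dy": 0, "dz": 0.8, "spin": 0, "gripper": 5}, {"dx": 0, "dy": 0, "dz": 0, "spin": 0, "gripper": 5}]}}

```text
time_s: 17.32
position: [0.4472, -0.0835, 0.0554]
eef_rot: [0.945, -0.326, 0.019, 0.001]
ft_force: [0.0, -0.3, -1.5]
grip_width: 0.0165
```

```bash
python3 -c "
from h import *
rel()"
```

```text
t 17.32 along u -124.2 across(left of u) 0.5 sole z 30.4 yawerr -0.1 wedge pitch(+x end up) deg 1.32 roll 0.23 w 16.5 F [ 0.0158 -0.3177 -1.4687] T [0.0157 0.1134 0.0007]
```

{"name": "play_rows", "arguments": {"steps": [{"dx": 0, "dy": 0, "dz": 1, "spin": 0, "gripper": 5}, {"dx": 0, "dy": 0, "dz": 0.8, "spin": 0, "gripper": 5}, {"dx": 0, "dy": 0, "dz": 0, "spin": 0, "gripper": 5}]}}

```text
time_s: 17.7
position: [0.4473, -0.0835, 0.0536]
eef_rot: [0.945, -0.326, 0.019, 0.001]
ft_force: [1.1, 0.6, -0.5]
grip_width: 0.0168
```

```bash
python3 -c "
from h import *
rel()"
```

```text
t 17.7 along u -124.1 across(left of u) 0.6 sole z 28.6 yawerr -0.1 wedge pitch(+x end up) deg 1.32 roll 0.22 w 16.8 F [ 1.0609  0.5635 -0.5074] T [ 0.0471  0.172  -0.0098]
```

{"name": "play_rows", "arguments": {"steps": [{"dx": 2, "dy": 0, "dz": 0.4, "spin": 0, "gripper": 5}, {"dx": 4, "dy": 0, "dz": 0.2, "spin": 0, "gripper": 5}, {"dx": 4, "dy": 0, "dz": 0.2, "spin": 0, "gripper": 5}, {"dx": 3, "dy": 0, "dz": 0.1, "spin": 0, "gripper": 5}]}}

```text
time_s: 18.2
position: [0.4582, -0.092, 0.053]
eef_rot: [0.945, -0.326, 0.018, 0.001]
ft_force: [0.3, 0.7, -2.6]
grip_width: 0.0168
```

```bash
python3 -c "
from h import *
rel()"
```

```text
t 18.2 along u -110.3 across(left of u) 0.6 sole z 28.0 yawerr -0.09 wedge pitch(+x end up) deg 1.31 roll 0.23 w 16.8 F [ 0.2506  0.6946 -2.6386] T [ 0.2681  0.385  -0.2027]
```

{"name": "play_rows", "arguments": {"steps": [{"dx": 2, "dy": 0, "dz": 0.4, "spin": 0, "gripper": 5}, {"dx": 3, "dy": 0, "dz": 0.4, "spin": 0, "gripper": 5}, {"dx": 3, "dy": 0, "dz": 0.3, "spin": 0, "gripper": 5}, {"dx": 2, "dy": 0, "dz": 0.1, "spin": 0, "gripper": 5}, {"dx": 0, "dy": 0, "dz": 0, "spin": 0, "gripper": 5}]}}

```text
time_s: 18.82
position: [0.4665, -0.0988, 0.0522]
eef_rot: [0.945, -0.326, 0.018, 0.001]
ft_force: [-1.3, 0.6, -0.4]
grip_width: 0.0166
```

```bash
python3 -c "
from lift import *
rel()
im=eyes.camera('side'); cv2.imwrite('pics/s4.png',im); lift(cv2.imread('pics/side0.png'),im)"
```

```text
t 18.82 along u -99.6 across(left of u) 0.3 sole z 27.2 yawerr -0.11 wedge pitch(+x end up) deg 1.28 roll 0.26 w 16.6 F [-1.3139  0.6354 -0.3986] T [0.1675 0.388  0.2023]
lift far(+u) 2.51  near(-u) 2.43 gain 0.977 cost 51502
```

{"name": "play_rows", "arguments": {"steps": [{"dx": 2.5, "dy": 0, "dz": 0.2, "spin": 0, "gripper": 5}, {"dx": 2.5, "dy": 0, "dz": 0.2, "spin": 0, "gripper": 5}, {"dx": 1.5, "dy": 0, "dz": 0.1, "spin": 0, "gripper": 5}, {"dx": 0, "dy": 0, "dz": 0, "spin": 0, "gripper": 5}]}}

```text
time_s: 19.38
position: [0.4721, -0.103, 0.0521]
eef_rot: [0.945, -0.326, 0.018, 0.001]
ft_force: [-0.5, 0.4, 0.5]
grip_width: 0.017
```

```bash
python3 -c "
from lift import *
rel()
im=eyes.camera('side'); cv2.imwrite('pics/s5.png',im); lift(cv2.imread('pics/side0.png'),im)"
```

```text
t 19.38 along u -92.6 across(left of u) 0.5 sole z 27.1 yawerr -0.08 wedge pitch(+x end up) deg 1.31 roll 0.23 w 17.0 F [-0.4567  0.4318  0.5436] T [0.2141 0.4489 0.3353]
lift far(+u) 2.85  near(-u) 4.05 gain 0.972 cost 69375
```

{"name": "play_rows", "arguments": {"steps": [{"dx": -8, "dy": 0, "dz": -0.5, "spin": 0, "gripper": 5}, {"dx": -14, "dy": 0, "dz": -0.4, "spin": 0, "gripper": 5}, {"dx": -14, "dy": 0, "dz": -0.5, "spin": 0, "gripper": 5}, {"dx": -4, "dy": 0, "dz": -15, "spin": 0, "gripper": 5}, {"dx": 0, "dy": 0, "dz": -20, "spin": 0, "gripper": 5}, {"dx": 0, "dy": 0, "dz": -18, "spin": 0, "gripper": 5}, {"dx": 12, "dy": 0, "dz": 0, "spin": 0, "gripper": 5}, {"dx": 24, "dy": 0, "dz": 1, "spin": 0, "gripper": 5}, {"dx": 24, "dy": 0, "dz": 1, "spin": 0, "gripper": 5}, {"dx": 24, "dy": 0, "dz": 1, "spin": 0, "gripper": 5}, {"dx": 24, "dy": 0, "dz": 1, "spin": 0, "gripper": 5}, {"dx": 24, "dy": 0, "dz": 1, "spin": 0, "gripper": 5}, {"dx": 24, "dy": 0, "dz": 1, "spin": 0, "gripper": 5}, {"dx": 24, "dy": 0, "dz": 1, "spin": 0, "gripper": 5}, {"dx": 24, "dy": 0, "dz": 1, "spin": 0, "gripper": 5}, {"dx": 24, "dy": 0, "dz": 1, "spin": 0, "gripper": 5}, {"dx": 20, "dy": 0, "dz": 1, "spin": 0, "gripper": 5}, {"dx": 0, "dy": 0, "dz": 0, "spin": 0, "gripper": 5}]}}

```text
time_s: 21.68
position: [0.6305, -0.2315, 0.0898]
eef_rot: [0.946, -0.324, 0.011, 0.002]
ft_force: [-0.9, 0.1, -1.5]
grip_width: 0.0169
```

```bash
python3 -c "
from lift import *
rel()
im=eyes.camera('side'); cv2.imwrite('pics/s6.png',im); lift(cv2.imread('pics/side0.png'),im)"
```

```text
t 21.68 along u 111.1 across(left of u) -3.5 sole z 64.8 yawerr 0.14 wedge pitch(+x end up) deg 0.62 roll 0.69 w 16.9 F [-0.9006  0.0669 -1.5064] T [0.0608 0.2329 0.0317]
lift far(+u) 2.20  near(-u) 4.21 gain 0.962 cost 220884
```

{"name": "play_rows", "arguments": {"steps": [{"dx": 8, "dy": -1.5, "dz": -2, "spin": 0, "gripper": 5}, {"dx": 8, "dy": -1.5, "dz": 0, "spin": 0, "gripper": 5}, {"dx": 1, "dy": 0, "dz": 8, "spin": 0, "gripper": 5}, {"dx": 0, "dy": 0, "dz": 10, "spin": 0, "gripper": 5}, {"dx": 0, "dy": 0, "dz": 8, "spin": 0, "gripper": 5}, {"dx": 0, "dy": 0, "dz": 4, "spin": 0, "gripper": 5}, {"dx": 0, "dy": 0, "dz": 0, "spin": 0, "gripper": 5}]}}

```text
time_s: 22.6
position: [0.6447, -0.2386, 0.0587]
eef_rot: [0.946, -0.324, 0.01, 0.002]
ft_force: [0.3, 0.1, -1.8]
grip_width: 0.0171
```

```bash
python3 -c "
from lift import *
rel()
im=eyes.camera('side'); cv2.imwrite('pics/s6.png',im); lift(cv2.imread('pics/side0.png'),im)"
```

```text
t 22.6 along u 126.6 across(left of u) -0.4 sole z 33.7 yawerr 0.19 wedge pitch(+x end up) deg 0.44 roll 0.76 w 17.1 F [ 0.2695  0.1075 -1.7661] T [0.0101 0.0573 0.034 ]
lift far(+u) 3.46  near(-u) 3.99 gain 0.956 cost 81859
```

{"name": "play_rows", "arguments": {"steps": [{"dx": 0, "dy": 0, "dz": 2, "spin": 0, "gripper": 5}, {"dx": 0, "dy": 0, "dz": 1.5, "spin": 0, "gripper": 5}, {"dx": 0, "dy": 0, "dz": 1, "spin": 0, "gripper": 5}, {"dx": 0, "dy": 0, "dz": 0.5, "spin": 0, "gripper": 5}]}}

```text
time_s: 23.15
position: [0.6455, -0.2387, 0.0547]
eef_rot: [0.946, -0.324, 0.011, 0.002]
ft_force: [-0.3, 0.8, -1.7]
grip_width: 0.0165
```

```bash
python3 -c "
from h import *
rel()"
```

```text
t 23.15 along u 127.3 across(left of u) 0.0 sole z 29.7 yawerr 0.2 wedge pitch(+x end up) deg 0.54 roll 0.7 w 16.5 F [-0.2502  0.7533 -1.6825] T [ 0.0245  0.1111 -0.0363]
```

{"name": "play_rows", "arguments": {"steps": [{"dx": 0, "dy": 0, "dz": 0.8, "spin": 0, "gripper": 5}, {"dx": 0, "dy": 0, "dz": 0.7, "spin": 0, "gripper": 5}, {"dx": 0, "dy": 0, "dz": 0.4, "spin": 0, "gripper": 5}]}}

```text
time_s: 23.52
position: [0.6456, -0.2388, 0.0529]
eef_rot: [0.946, -0.324, 0.011, 0.002]
ft_force: [-0.7, -0.3, 0.0]
grip_width: 0.0163
```

```bash
python3 -c "
from h import *
rel()"
```

```text
t 23.52 along u 127.4 across(left of u) 0.1 sole z 27.9 yawerr 0.2 wedge pitch(+x end up) deg 0.56 roll 0.7 w 16.3 F [-0.6624 -0.3332  0.0089] T [0.1723 0.2406 0.0247]
```

{"name": "play_rows", "arguments": {"steps": [{"dx": -4, "dy": 0, "dz": -0.1, "spin": 0, "gripper": 5}, {"dx": -5, "dy": 0, "dz": -0.1, "spin": 0, "gripper": 5}, {"dx": -5, "dy": 0, "dz": -0.1, "spin": 0, "gripper": 5}, {"dx": -5, "dy": 0, "dz": -0.1, "spin": 0, "gripper": 5}, {"dx": -4, "dy": 0, "dz": -0.1, "spin": 0, "gripper": 5}, {"dx": -3, "dy": 0, "dz": 0, "spin": 0, "gripper": 5}, {"dx": 0, "dy": 0, "dz": 0, "spin": 0, "gripper": 5}]}}

```text
time_s: 24.4
position: [0.6241, -0.2217, 0.0532]
eef_rot: [0.946, -0.324, 0.012, 0.002]
ft_force: [-0.1, -0.4, -2.4]
grip_width: 0.0165
```

```bash
python3 -c "
from lift import *
rel()
im=eyes.camera('side'); cv2.imwrite('pics/s7.png',im); lift(cv2.imread('pics/side0.png'),im)"
```

```text
t 24.4 along u 100.0 across(left of u) 0.3 sole z 28.2 yawerr 0.22 wedge pitch(+x end up) deg 0.64 roll 0.66 w 16.5 F [-0.0586 -0.391  -2.4454] T [-0.1817 -0.1817  0.3153]
lift far(+u) 4.12  near(-u) 4.10 gain 0.969 cost 557852
```

{"name": "play_rows", "arguments": {"steps": [{"dx": -2, "dy": 0, "dz": 0.3, "spin": 0, "gripper": 5}, {"dx": -3, "dy": 0, "dz": 0.1, "spin": 0, "gripper": 5}, {"dx": -3, "dy": 0, "dz": 0, "spin": 0, "gripper": 5}, {"dx": -2.2, "dy": 0, "dz": 0, "spin": 0, "gripper": 5}, {"dx": 0, "dy": 0, "dz": 0, "spin": 0, "gripper": 5}]}}

```text
time_s: 25.08
position: [0.6166, -0.2155, 0.053]
eef_rot: [0.946, -0.324, 0.013, 0.002]
ft_force: [1.7, 0.3, -1.5]
grip_width: 0.0166
```

```bash
python3 -c "
from h import *
rel()"
```

```text
t 25.07 along u 90.3 across(left of u) 0.6 sole z 28.0 yawerr 0.22 wedge pitch(+x end up) deg 0.74 roll 0.62 w 16.6 F [ 1.692   0.3428 -1.5223] T [-0.223  -0.2965  0.1978]
```

Retract, lift, and measure.

{"name": "play_rows", "arguments": {"steps": [{"dx": 8, "dy": 0, "dz": -0.2, "spin": 0, "gripper": 5}, {"dx": 14, "dy": 0, "dz": 0, "spin": 0, "gripper": 5}, {"dx": 14, "dy": 0, "dz": 0, "spin": 0, "gripper": 5}, {"dx": 6, "dy": 0, "dz": -15, "spin": 0, "gripper": 5}, {"dx": 0, "dy": 0, "dz": -25, "spin": 0, "gripper": 5}, {"dx": 0, "dy": 0, "dz": -18, "spin": 0, "gripper": 5}, {"dx": 0, "dy": 0, "dz": 0, "spin": 0, "gripper": 5}]}}

```text
time_s: 25.95
position: [0.6509, -0.2434, 0.115]
eef_rot: [0.946, -0.324, 0.012, 0.002]
ft_force: [-0.9, -0.2, -0.4]
grip_width: 0.0166
```

```bash
python3 -c "
from lift import *
rel()
im=eyes.camera('side'); cv2.imwrite('pics/s8.png',im); lift(cv2.imread('pics/side0.png'),im);lift(cv2.imread('pics/s2.png'),im)
cv2.imwrite('pics/s8c.png',np.hstack([cv2.resize(i[165:235,255:340],None,fx=4.7,fy=4.7,interpolation=cv2.INTER_CUBIC) for i in (cv2.imread('pics/side0.png'),im)]))"
```

```text
t 25.95 along u 134.5 across(left of u) -0.3 sole z 90.0 yawerr 0.16 wedge pitch(+x end up) deg 0.63 roll 0.68 w 16.6 F [-0.9268 -0.1947 -0.3975] T [0.0611 0.0674 0.0251]
lift far(+u) 6.15  near(-u) 4.30 gain 0.964 cost 63537
lift far(+u) 3.76  near(-u) 4.32 gain 0.995 cost 49046
```

View pics/s8c.png

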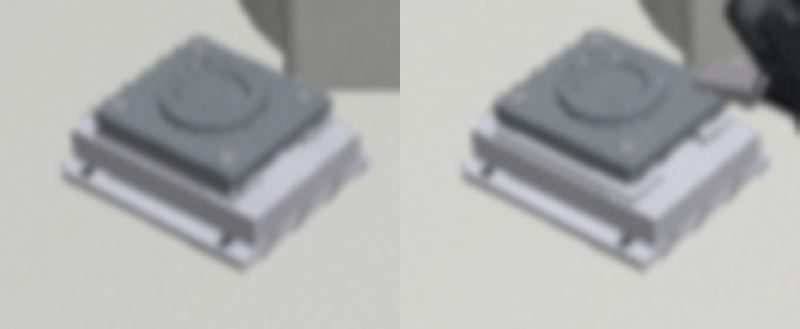

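Crop: cover now stands visibly clear on both sides (fit: far ≈6.1, near ≈4.3 mm). One more stroke on the near side to level it.

{"name": "play_rows", "arguments": {"steps": [{"dx": -12, "dy": 0, "dz": -0.3, "spin": 0, "gripper": 5}, {"dx": -24, "dy": 0, "dz": -0.6, "spin": 0, "gripper": 5}, {"dx": -24, "dy": 0, "dz": -0.6, "spin": 0, "gripper": 5}, {"dx": -24, "dy": 0, "dz": -0.6, "spin": 0, "gripper": 5}, {"dx": -24, "dy": -0.3, "dz": -0.6, "spin": 0, "gripper": 5}, {"dx": -24, "dy": -0.3, "dz": -0.6, "spin": 0, "gripper": 5}, {"dx": -24, "dy": -0.3, "dz": -0.6, "spin": 0, "gripper": 5}, {"dx": -24, "dy": -0.3, "dz": -0.6, "spin": 0, "gripper": 5}, {"dx": -24, "dy": -0.3, "dz": -0.6, "spin": 0, "gripper": 5}, {"dx": -24, "dy": -0.3, "dz": -0.6, "spin": 0, "gripper": 5}, {"dx": -20, "dy": 0, "dz": -0.5, "spin": 0, "gripper": 5}, {"dx": 0, "dy": 0, "dz": 0, "spin": 0, "gripper": 5}]}}

```text
time_s: 27.5
position: [0.4342, -0.0817, 0.1067]
eef_rot: [0.946, -0.324, 0.002, 0.004]
ft_force: [0.0, 0.1, -0.9]
grip_width: 0.0165
```

```bash
python3 -c "
from lift import *
rel()
im=eyes.camera('side'); cv2.imwrite('pics/s9.png',im); lift(cv2.imread('pics/side0.png'),im)"
```

```text
t 27.5 along u -136.2 across(left of u) -6.5 sole z 81.7 yawerr 0.16 wedge pitch(+x end up) deg -0.29 roll 1.25 w 16.5 F [ 0.0374  0.0951 -0.8841] T [-0.0439 -0.033   0.0371]
lift far(+u) 6.06  near(-u) 4.38 gain 0.991 cost 34929
```

{"name": "play_rows", "arguments": {"steps": [{"dx": 2, "dy": -2, "dz": 8, "spin": 0, "gripper": 5}, {"dx": 3, "dy": -2, "dz": 12, "spin": 0, "gripper": 5}, {"dx": 3, "dy": -2, "dz": 12, "spin": 0, "gripper": 5}, {"dx": 0, "dy": 0, "dz": 8, "spin": 0, "gripper": 5}, {"dx": 0, "dy": 0, "dz": 3, "spin": 0, "gripper": 5}, {"dx": 0, "dy": 0, "dz": 0, "spin": 0, "gripper": 5}]}}

```text
time_s: 28.3
position: [0.4462, -0.0837, 0.059]
eef_rot: [0.946, -0.325, 0.001, 0.005]
ft_force: [0.7, 0.7, -1.4]
grip_width: 0.0164
```

```bash
python3 -c "
from h import *
rel()"
```

```text
t 28.3 along u -125.7 across(left of u) -0.8 sole z 34.0 yawerr 0.08 wedge pitch(+x end up) deg -0.37 roll 1.38 w 16.4 F [ 0.7005  0.6719 -1.3862] T [0.0779 0.0313 0.0074]
```

{"name": "play_rows", "arguments": {"steps": [{"dx": 0, "dy": 0, "dz": 2, "spin": 0, "gripper": 5}, {"dx": 0, "dy": 0, "dz": 1.5, "spin": 0, "gripper": 5}, {"dx": 0, "dy": 0, "dz": 0.7, "spin": 0, "gripper": 5}, {"dx": 0, "dy": 0, "dz": 0.5, "spin": 0, "gripper": 5}]}}

```text
time_s: 28.8
position: [0.4467, -0.0835, 0.0549]
eef_rot: [0.946, -0.325, 0.002, 0.005]
ft_force: [-1.0, -0.1, -1.8]
grip_width: 0.0165
```

```bash
python3 -c "
from h import *
rel()"
```

```text
t 28.8 along u -125.3 across(left of u) -0.3 sole z 29.9 yawerr 0.1 wedge pitch(+x end up) deg -0.29 roll 1.29 w 16.5 F [-0.9932 -0.1274 -1.7649] T [ 0.022  -0.0024  0.0233]
```

{"name": "play_rows", "arguments": {"steps": [{"dx": 0, "dy": 0, "dz": 0.6, "spin": 0, "gripper": 5}, {"dx": 0, "dy": 0, "dz": 0.6, "spin": 0, "gripper": 5}, {"dx": 0, "dy": 0, "dz": 0.4, "spin": 0, "gripper": 5}]}}

```text
time_s: 29.18
position: [0.4471, -0.0834, 0.0537]
eef_rot: [0.946, -0.325, 0.003, 0.005]
ft_force: [-0.8, -0.5, 1.7]
grip_width: 0.0164
```

```bash
python3 -c "
from h import *
rel()"
```

```text
t 29.18 along u -125.0 across(left of u) 0.0 sole z 28.7 yawerr 0.11 wedge pitch(+x end up) deg -0.25 roll 1.25 w 16.4 F [-0.7705 -0.5064  1.6622] T [-0.0431  0.1166 -0.0183]
```

{"name": "play_rows", "arguments": {"steps": [{"dx": 4, "dy": 0, "dz": 0, "spin": 0, "gripper": 5}, {"dx": 5, "dy": 0, "dz": 0.1, "spin": 0, "gripper": 5}, {"dx": 5, "dy": 0, "dz": 0, "spin": 0, "gripper": 5}, {"dx": 5, "dy": 0, "dz": 0.1, "spin": 0, "gripper": 5}, {"dx": 5, "dy": 0, "dz": 0, "spin": 0, "gripper": 5}, {"dx": 4, "dy": 0, "dz": 0.1, "spin": 0, "gripper": 5}, {"dx": 2, "dy": 0, "dz": 0, "spin": 0, "gripper": 5}, {"dx": 0, "dy": 0, "dz": 0, "spin": 0, "gripper": 5}]}}

```text
time_s: 30.18
position: [0.4727, -0.1034, 0.0535]
eef_rot: [0.946, -0.325, 0.003, 0.005]
ft_force: [-1.4, 0.7, 0.8]
grip_width: 0.0163
```

```bash
python3 -c "
from lift import *
rel()
im=eyes.camera('side'); cv2.imwrite('pics/s10.png',im); lift(cv2.imread('pics/side0.png'),im)"
```

```text
t 30.18 along u -92.6 across(left of u) 0.1 sole z 28.5 yawerr 0.08 wedge pitch(+x end up) deg -0.26 roll 1.25 w 16.3 F [-1.4066  0.6525  0.7759] T [ 0.1533  0.1617 -0.2221]
lift far(+u) 6.08  near(-u) 4.25 gain 0.971 cost 73993
```

{"name": "play_rows", "arguments": {"steps": [{"dx": 2, "dy": 0, "dz": 0, "spin": 0, "gripper": 5}, {"dx": 2, "dy": 0, "dz": 0, "spin": 0, "gripper": 5}, {"dx": 2, "dy": 0, "dz": 0, "spin": 0, "gripper": 5}, {"dx": 0, "dy": 0, "dz": 0, "spin": 0, "gripper": 5}]}}

```text
time_s: 30.72
position: [0.4768, -0.1071, 0.0534]
eef_rot: [0.946, -0.325, 0.002, 0.005]
ft_force: [-0.8, 0.8, 0.9]
grip_width: 0.0169
```

```bash
python3 -c "
from lift import *
rel()
im=eyes.camera('side'); cv2.imwrite('pics/s11.png',im); lift(cv2.imread('pics/side0.png'),im)"
```

```text
t 30.73 along u -87.0 across(left of u) -0.3 sole z 28.4 yawerr 0.09 wedge pitch(+x end up) deg -0.31 roll 1.29 w 16.9 F [-0.7623  0.8316  0.8569] T [0.059  0.1493 0.0131]
lift far(+u) 6.12  near(-u) 5.61 gain 0.969 cost 100504
```

{"name": "play_rows", "arguments": {"steps": [{"dx": -8, "dy": 0, "dz": 0, "spin": 0, "gripper": 5}, {"dx": -14, "dy": 0, "dz": 0, "spin": 0, "gripper": 5}, {"dx": -14, "dy": 0, "dz": -0.3, "spin": 0, "gripper": 5}, {"dx": -6, "dy": 0, "dz": -15, "spin": 0, "gripper": 5}, {"dx": 0, "dy": 0, "dz": -25, "spin": 0, "gripper": 5}, {"dx": 0, "dy": 0, "dz": -30, "spin": 0, "gripper": 5}, {"dx": 0, "dy": 0, "dz": 0, "spin": 0, "gripper": 5}]}}

```text
time_s: 31.65
position: [0.4374, -0.0771, 0.1245]
eef_rot: [0.946, -0.324, 0.001, 0.005]
ft_force: [0.2, -0.6, -1.9]
grip_width: 0.0169
```

```bash
python3 -c "
from lift import *
rel();show()
im=eyes.camera('side'); cv2.imwrite('pics/s12.png',im); lift(cv2.imread('pics/side0.png'),im)
plan([(455,-230,135,-60),(468,-372,135,-83.6)],30)"
```

```text
t 31.65 along u -136.6 across(left of u) -1.0 sole z 99.5 yawerr 0.18 wedge pitch(+x end up) deg -0.39 roll 1.37 w 16.9 F [ 0.191  -0.6076 -1.8512] T [ 0.0676 -0.0209  0.0138]
t 31.65 p [437.4108 -77.1321 124.5255] yaw -37.82 tilt 0.6 w 16.9 F [ 0.191  -0.6076 -1.8512] T [ 0.0676 -0.0209  0.0138] j [ 0.2805  0.1097 -0.6607  0.0135 -0.8045  0.6209]
lift far(+u) 6.10  near(-u) 5.86 gain 0.992 cost 33134
{"dx":18.1,"dy":18.2,"dz":-1.9,"spin":3.7},{"dx":19.2,"dy":17.0,"dz":-1.9,"spin":3.7},{"dx":20.2,"dy":15.7,"dz":-1.9,"spin":3.7},{"dx":21.2,"dy":14.4,"dz":-1.9,"spin":3.7},{"dx":22.1,"dy":13.0,"dz":-1.9,"spin":3.7},{"dx":22.9,"dy":11.5,"dz":-1.9,"spin":3.7},
{"dx":25.9,"dy":11.9,"dz":-0.0,"spin":4.7},{"dx":26.8,"dy":9.8,"dz":-0.0,"spin":4.7},{"dx":27.5,"dy":7.5,"dz":-0.0,"spin":4.7},{"dx":28.0,"dy":5.3,"dz":-0.0,"spin":4.7},{"dx":28.4,"dy":2.9,"dz":-0.0,"spin":4.7},
```

Lifts now 6.1 / 5.9 mm, level. Carry the wedge to the rest.

{"name": "play_rows", "arguments": {"steps": [{"dx": 18, "dy": 18, "dz": -2, "spin": 3.7, "gripper": 5}, {"dx": 19, "dy": 17, "dz": -2, "spin": 3.7, "gripper": 5}, {"dx": 20, "dy": 16, "dz": -2, "spin": 3.7, "gripper": 5}, {"dx": 21, "dy": 14, "dz": -2, "spin": 3.7, "gripper": 5}, {"dx": 22, "dy": 13, "dz": -2, "spin": 3.7, "gripper": 5}, {"dx": 23, "dy": 11.5, "dz": -2, "spin": 3.7, "gripper": 5}, {"dx": 26, "dy": 12, "dz": 0, "spin": 4.7, "gripper": 5}, {"dx": 27, "dy": 10, "dz": 0, "spin": 4.7, "gripper": 5}, {"dx": 27, "dy": 7.5, "dz": 0, "spin": 4.7, "gripper": 5}, {"dx": 22, "dy": 5, "dz": 0, "spin": 4, "gripper": 5}, {"dx": 12, "dy": 1, "dz": 0, "spin": 3, "gripper": 5}, {"dx": 0, "dy": 0, "dz": 0, "spin": 0, "gripper": 5}]}}

```text
time_s: 33.2
position: [0.4529, -0.3505, 0.1235]
eef_rot: [0.752, -0.659, -0.008, 0.01]
ft_force: [-0.6, 0.5, -1.6]
grip_width: 0.0166
```

```bash
python3 -c "
from h import *
rel();show()
plan([(469,-378.8,105,-83.6)],12)"
```

```text
t 33.2 along u 43.6 across(left of u) -206.6 sole z 98.5 yawerr -44.47 wedge pitch(+x end up) deg -0.64 roll 2.26 w 16.6 F [-0.5944  0.4533 -1.6259] T [ 0.0531 -0.0388  0.0417]
t 33.2 p [ 452.8617 -350.5117  123.5221] yaw -82.47 tilt 1.41 w 16.6 F [-0.5944  0.4533 -1.6259] T [ 0.0531 -0.0388  0.0417] j [-0.3096  0.3186 -0.3784  0.0149 -0.8955  0.4315]
{"dx":7.5,"dy":-3.1,"dz":4.6,"spin":0.3},{"dx":7.5,"dy":-3.1,"dz":4.6,"spin":0.3},{"dx":7.5,"dy":-3.1,"dz":4.6,"spin":0.3},{"dx":7.5,"dy":-3.2,"dz":4.6,"spin":0.3},
```

{"name": "play_rows", "arguments": {"steps": [{"dx": 7.5, "dy": -3, "dz": 4, "spin": 0.3, "gripper": 5}, {"dx": 7.5, "dy": -3, "dz": 4, "spin": 0.3, "gripper": 5}, {"dx": 7.5, "dy": -3, "dz": 4, "spin": 0.3, "gripper": 5}, {"dx": 5, "dy": -2.5, "dz": 3, "spin": 0, "gripper": 5}, {"dx": 0, "dy": 0, "dz": 0, "spin": 0, "gripper": 5}]}}

```text
time_s: 33.83
position: [0.4686, -0.3762, 0.1066]
eef_rot: [0.748, -0.664, -0.008, 0.01]
ft_force: [-0.4, 0.6, -1.0]
grip_width: 0.0162
```

```bash
python3 -c "
from h import *
show()
plan([(469.3,-379.3,95,-83.6)],12)
import pickle
P=eyes.camera_params('wrist'); im=eyes.camera('wrist'); pickle.dump(P,open('w4.pkl','wb')); cv2.imwrite('pics/w4.png',im)
cv2.imwrite('pics/w4c.png',cv2.resize(im[100:380,180:460],None,fx=2,fy=2,interpolation=cv2.INTER_CUBIC))"
```

```text
t 33.83 p [ 468.5679 -376.2354  106.5603] yaw -83.21 tilt 1.44 w 16.2 F [-0.3926  0.6071 -1.028 ] T [ 0.0472  0.0158 -0.0204] j [-0.3443  0.3786 -0.3317  0.0156 -0.8826  0.4526]
{"dx":3.1,"dy":-0.4,"dz":11.6,"spin":0.4},
```

View pics/w4c.png

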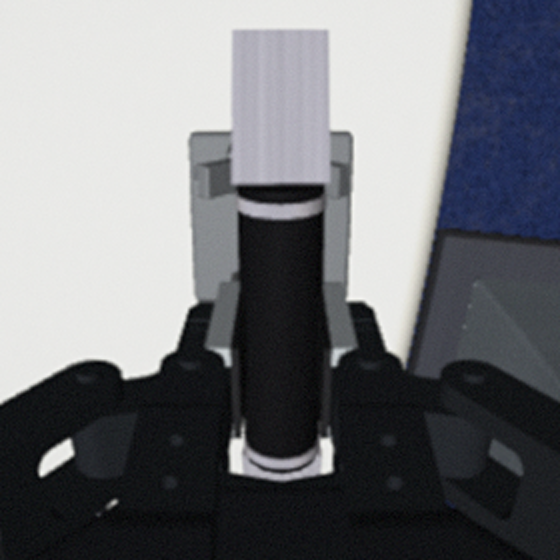

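Wrist crop: wedge (233–329) roughly over the rest (base 190–352, post tips 197–350), yaw aligned; lateral offset to compute.

```bash
python3 -c "
from fit import *
P=pickle.load(open('w4.pkl','rb'))
a=at('wrist',(275,207),.008,P)*1000;b=at('wrist',(356,207),.008,P)*1000;print('base',(a+b)/2,np.linalg.norm(a-b))
a=at('wrist',(278,188),.049,P)*1000;b=at('wrist',(355,188),.049,P)*1000;print('tips',(a+b)/2,np.linalg.norm(a-b))
p=np.array([469.2,-378.3]);a=np.radians(-83.6);u=np.array([np.cos(a),np.sin(a)]);n=np.array([np.sin(a),-np.cos(a)])
for c in ((np.array(at('wrist',(315.5,207),.008,P))*1000)[:2],(np.array(at('wrist',(316.5,188),.049,P))*1000)[:2]): print('rel rest: along',(c-p)@u,'tool-y',(c-p)@n)
for z,(l,r) in ((93,(233,329)),): 
  c=at('wrist',(180+(l+r)/4,153),.093,P)*1000; print('blade rel rest',(c[:2]-p)@u,(c[:2]-p)@n)
"
```

```text
base [ 469.3069 -380.1725    8.    ] 60.20724118155496
tips [ 471.9113 -404.1055   49.    ] 45.732761352815174
rel rest: along 1.8913142206426818 tool-y 0.05635261590800689
rel rest: along 25.900258501504027 tool-y 0.1406415620991881
blade rel rest 51.85824935774374 1.165696486459531
```

{"name": "play_rows", "arguments": {"steps": [{"dx": 1.5, "dy": -1, "dz": 4, "spin": 0.2, "gripper": 5}, {"dx": 1.3, "dy": -0.8, "dz": 8, "spin": 0.2, "gripper": 5}, {"dx": 0, "dy": 0, "dz": 9, "spin": 0, "gripper": 5}, {"dx": 0, "dy": 0, "dz": 9, "spin": 0, "gripper": 5}, {"dx": 0, "dy": 0, "dz": 4, "spin": 0, "gripper": 5}, {"dx": 0, "dy": 0, "dz": 2, "spin": 0, "gripper": 5}, {"dx": 0, "dy": 0, "dz": 0, "spin": 0, "gripper": 5}]}}

```text
time_s: 34.75
position: [0.4693, -0.3785, 0.0679]
eef_rot: [0.745, -0.667, -0.008, 0.01]
ft_force: [0.0, 0.1, -1.3]
grip_width: 0.0168
```

```bash
python3 -c "
from h import *
show()
plan([(469.7,-379.2,61,-83.6)],12)"
```

```text
t 34.75 p [ 469.2782 -378.5323   67.9067] yaw -83.63 tilt 1.47 w 16.8 F [ 0.0327  0.1343 -1.3012] T [-0.0205 -0.1054  0.0112] j [-0.3477  0.4278 -0.3623  0.0167 -0.8034  0.4471]
{"dx":0.7,"dy":-0.3,"dz":6.9,"spin":-0.0},
```

{"name": "play_rows", "arguments": {"steps": [{"dx": 0.4, "dy": -0.4, "dz": 2.5, "spin": 0, "gripper": 5}, {"dx": 0.3, "dy": 0, "dz": 1.5, "spin": 0, "gripper": 5}, {"dx": 0, "dy": 0, "dz": 1, "spin": 0, "gripper": 5}, {"dx": 0, "dy": 0, "dz": 0.7, "spin": 0, "gripper": 5}, {"dx": 0, "dy": 0, "dz": 0, "spin": 0, "gripper": 5}]}}

```text
time_s: 35.38
position: [0.4701, -0.3794, 0.0626]
eef_rot: [0.745, -0.667, -0.008, 0.01]
ft_force: [0.3, -0.8, -1.0]
grip_width: 0.0166
```

```bash
python3 -c "
from h import *
show()"
```

```text
t 35.38 p [ 470.0882 -379.4474   62.5583] yaw -83.63 tilt 1.4 w 16.6 F [ 0.2676 -0.8253 -1.017 ] T [ 0.0293 -0.0559 -0.0168] j [-0.3486  0.4355 -0.3652  0.017  -0.7914  0.4478]
```

{"name": "play_rows", "arguments": {"steps": [{"dx": 0, "dy": 0, "dz": 0.8, "spin": 0, "gripper": 5}, {"dx": 0, "dy": 0, "dz": 0.8, "spin": 0, "gripper": 5}, {"dx": 0, "dy": 0, "dz": 0.5, "spin": 0, "gripper": 5}]}}

```text
time_s: 35.75
position: [0.4707, -0.3797, 0.0611]
eef_rot: [0.745, -0.667, -0.007, 0.009]
ft_force: [-1.5, 1.0, 3.1]
grip_width: 0.0167
```

```bash
python3 -c "
from h import *
show()"
```

```text
t 35.75 p [ 470.7209 -379.6505   61.1327] yaw -83.6 tilt 1.33 w 16.7 F [-1.4912  0.991   3.1464] T [0.6374 0.3156 0.0375] j [-0.3485  0.4374 -0.3663  0.0174 -0.787   0.4477]
```

{"name": "play_rows", "arguments": {"steps": [{"dx": 0, "dy": 0, "dz": 0.6, "spin": 0, "gripper": 5}, {"dx": 0, "dy": 0, "dz": 0, "spin": 0, "gripper": 22}, {"dx": 0, "dy": 0, "dz": 0, "spin": 0, "gripper": 30}, {"dx": 0, "dy": 0, "dz": 0, "spin": 0, "gripper": 50}, {"dx": 0, "dy": 0, "dz": 0, "spin": 0, "gripper": 50}, {"dx": 0, "dy": 0, "dz": 0, "spin": 0, "gripper": 50}], "grip_force": 20}}

```text
time_s: 36.5
position: [0.4705, -0.3797, 0.0607]
eef_rot: [0.745, -0.666, -0.007, 0.01]
ft_force: [-0.4, 0.4, 0.6]
grip_width: 0.05
```

```bash
python3 -c "
from h import *
show()"
```

```text
t 36.5 p [ 470.4969 -379.7282   60.7136] yaw -83.6 tilt 1.35 w 50.0 F [-0.4361  0.3704  0.5991] T [ 0.0025 -0.0481  0.0062] j [-0.3486  0.4378 -0.3669  0.0177 -0.7861  0.4477]
```

Released freely. Retreat upward, then check.

{"name": "play_rows", "arguments": {"steps": [{"dx": 0, "dy": 0, "dz": -8, "spin": 0, "gripper": 55}, {"dx": 0, "dy": 0, "dz": -15, "spin": 0, "gripper": 55}, {"dx": 0, "dy": 0, "dz": -30, "spin": 0, "gripper": 60}, {"dx": 0, "dy": 0, "dz": -40, "spin": 0, "gripper": 60}, {"dx": 0, "dy": 0, "dz": -40, "spin": 0, "gripper": 60}, {"dx": 0, "dy": 0, "dz": -30, "spin": 0, "gripper": 60}, {"dx": -40, "dy": 0, "dz": 0, "spin": 0, "gripper": 60}, {"dx": -40, "dy": 0, "dz": 0, "spin": 0, "gripper": 60}, {"dx": 0, "dy": 0, "dz": 0, "spin": 0, "gripper": 60}]}}

```text
time_s: 37.62
position: [0.4658, -0.2984, 0.239]
eef_rot: [0.745, -0.667, -0.003, 0.008]
ft_force: [0.9, -0.2, 0.6]
grip_width: 0.0601
```

```bash
python3 -c "
from lift import *
show()
s=eyes.camera('side'); cv2.imwrite('pics/s20.png',s); lift(cv2.imread('pics/side0.png'),s)
w=eyes.camera('wrist'); cv2.imwrite('pics/w20.png',w)
c=cv2.resize(s[215:315,215:400],(740,400),interpolation=cv2.INTER_CUBIC)
a=proj('wrist',[[.469,-.378,.046]])[0].astype(int); print(a)
o=np.zeros((600,800,3),np.uint8); o[:400,:740]=cv2.resize(s[160:300,235:390],(740,400)) if 0 else c
x0=max(0,a[0]-75);y0=max(0,a[1]-50); w2=cv2.resize(w[y0:y0+100,x0:x0+200],(400,200),interpolation=cv2.INTER_CUBIC); o[400:600,:400]=w2
o[400:600,400:800]=cv2.resize(s[165:235,250:390],(400,200),interpolation=cv2.INTER_CUBIC)
cv2.imwrite('pics/f20.png',o)"
```

```text
t 37.62 p [ 465.7684 -298.3723  238.9746] yaw -83.64 tilt 0.96 w 60.1 F [ 0.8881 -0.1914  0.5838] T [-0.029  -0.0343  0.012 ] j [-0.2081  0.1739 -0.2799  0.0123 -1.1297  0.3138]
lift far(+u) 6.11  near(-u) 5.87 gain 0.975 cost 32492
[322 109]
```

View pics/f20.png

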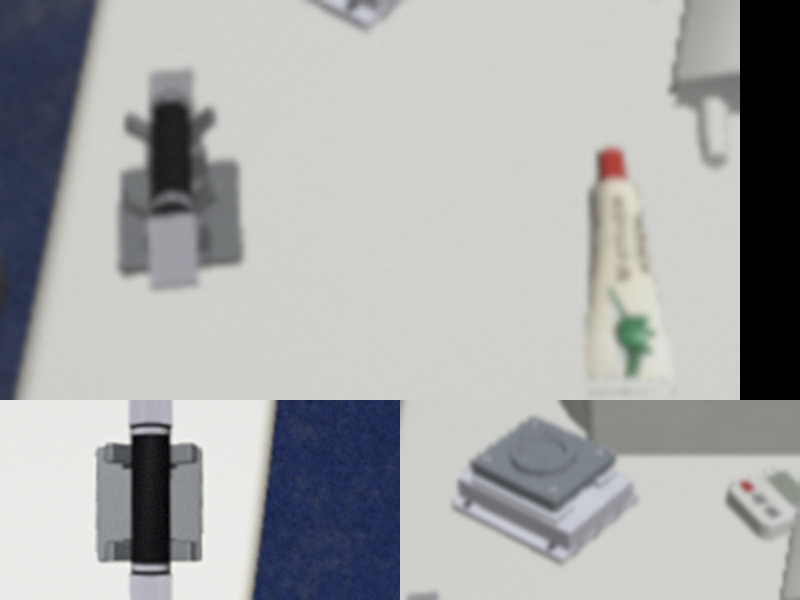

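The last picture shows the wedge cradled centrally in both V posts, gripper clear; the cover raised level; gel tube and timer in place. Handing in.

```bash
python3 -c "
from bench import job
print(job.close_job())"
```

```text
the job is handed in; nothing more can be done
None
```

I pried the cover up with the wedge only, in four alternating strokes, then laid the wedge in the V-groove rest and handed the job in at about 38 s.

- **Strokes:** I lifted the far side, then the near side, then each once more. The side-camera estimates after each stroke were about 2.6/0, 2.8/4.1, 6.1/4.3 and 6.1/5.9 mm (far/near). The height difference stayed under 3 mm at every check. The first stroke was closest, at 2.5 to 2.75 mm in unobstructed views. The wedge geometry put that stroke lower, at about 1.4 to 1.8 mm.
- **Final cover height:** The last side-camera fit, with the view clear, shows 6.1 mm far and 5.9 mm near, so the cover is level to about 0.3 mm. The wedge geometry gave about 5.3 and 5.6 mm. The two methods disagree by up to 0.8 mm but both meet the 4 mm requirement.
- **Wedge and bystanders:** In the final views the handle lies in both grooves, centred along the rest, with the gripper well clear. The gel tube and timer look unmoved. I did not check the marker separately, but the arm never worked near it.
- **Unresolved drift:** The tool's tilt wandered by up to about 3° during the moves. I never found the cause, and worked around it by feeling for contact with the ledge before each push.

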